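Unstack the fit-up parts onto their shadow tiles

ROBOT

A 6-joint arm with a two-finger parallel gripper is mounted at the origin on a cart in front of the work surface, level with it; the furniture and walls round the work are solid. World frame = base frame: x ahead of the robot, y to its left, z up, the work surface at z = 0. Lengths are in m, angles in rad, forces in N, time in s.
With the tool pointing down it reaches from about 0.25 to 0.775 m from the base axis. Payload 4 kg.
Tool frame: the origin (TCP) lies at the very end of the fingers, on their centre line; the grasp point (between the pads) lies 19 mm behind it; z points along the fingers, y is the line along which they close (so a half turn about z gives the same grasp; the last joint's range is limited). The gripper opens to 85 mm and grips with 20 to 120 N. Pads are 22 mm wide; open, the fingers measure 114 mm over their backs; the gripper's body (76 mm by 85 mm) begins 54 mm behind the grasp point. The pads swing forward as they close: fully open they stand 13 mm farther back than shut.
Start: joints at [1.041, 0.087, 1.371, -0, 1.684, -0.103], TCP at [0.228, 0.501, 0.231] pointing down, gripper open.
Joint ranges: [-3.1, 3.1], [-0.76, 2.03], [0.27, 2.55], [-1.08, 4.22], [0.17, 2.65], [-2.57, 2.57]. Speed limits (rad/s): [2.79, 2.79, 3.14, 3.14, 3.14, 3.14].

INTERFACE

Orientations are given as a rotation vector (axis times angle).
In Python, from station import ctrl gives the robot as it stands.
- The arm moves only by the tool arm_command, never from a script. Its argument "moves" is a list of rows, each an object of numbers: "grip": the gripper command: -1 is fully open, 1 is shut, values between are in proportion; "dx", "dy", "dz": the shift along the tool's x, y, z in cm; "ax", "ay", "az": the turn, a rotation vector about the tool's x, y, z in rad. A call has 1 to 10 rows; each row shifts and turns the commanded pose from where the row before left it, along the tool's axes as they then stand; what a row does not reach is not made up. A row lasts 1/10 s, in which the tool goes at most 50 mm and 8.59 degrees, less where a joint would pass 70% of its speed; a pose out of reach is approached as far as the arm can. A call is refused whole if a number of a shift passes 5 or a number of a turn 0.15, either way. A call with a gripper value outside its range is refused whole. The fingers move at their own pace and stop on an object; the grip force is fixed at half the most. Time passes only in rows, so rows that do not move let the fingers close. It gives the time, the measured TCP pose, the force, the opening and the grip force at its end, in the units of the state.
- ctrl.get_obs(): the state, without advancing time (a new reading comes with each control period).
- ctrl.get_image(name): name is "side" or "top" or "wrist"; returns a dict with "image" (420x560x3 uint8, red, green, blue), "range_z" (420x560 float32, m along the optical axis (not along the pixel's ray), 0 where there is no reading), "fovy" (degrees; the focal length in pixels is half the picture's height over the tangent of half this angle, whatever the lens; pixels are square), "cx", "cy" (the principal point, pixels), "extrinsics" (4x4, takes a point from world to camera coordinates). Camera axes: x right, y down, z forward; pixel columns grow to the right and rows downward; lengths in m; the calibration is good to about 2 mm. A picture is of the moment at which its call begins.
- ctrl.close_job(): hands the job in; it is judged then, once.
The state is a dict: "clock": time; "joint_pos": joint angles; "dq": joint speeds; "joint_efforts": joint torques, N m; "tool_pos": TCP position; "tool_rot": TCP orientation; "wrist_force": force on the tool from outside, world axes, zero at the start; "torque": the same for the moment, N m; "gripper_width": finger opening in m; "gripper_force": force on a finger pad.
Only numpy, scipy, OpenCV 4.12 (cv2) and the standard library are available. Lean on these libraries where they do the work, as an engineer would, in place of code of your own. Each camera call takes 0.05 s, during which the arm holds its last target. There are 200 camera calls.

TASK

The parts for the next weld have come stacked on a timber packing block. Take the stack apart from the top down and lay each part flat on the tile painted with its own outline, centred on the black mark and squared up with it: the nut on the red tile, the square washer on the yellow one, the square tube lengthwise on the blue one and the plate lengthwise on the green one. Let go of everything, and do not disturb the pliers and the gas nozzle lying nearby.

Things in the scene. Friction and masses are not known exactly. Their poses are not given: they have to be found in the camera images.
- nut_center (a point): dark rusty hexagon nut, 27 mm across flats, 31 mm across corners, 15 mm high, lying flat on top of the stack (underside about 76 mm above the table). Point: its centre, half-way up. Its y axis points to a corner, its x axis is square to two flats; grasp along x. About 60 g.
- washer_center (a point): bright square washer plate with a round hole, 46 x 46 x 6 mm, under the nut, lying on the square tube (underside about 70 mm above the table). Point: its centre, half-way up; x and y axes parallel to its sides. It overhangs the 35 mm wide tube by about 5 mm on either side, in the direction across the tube (about along its own y axis at the start), so fingers closing across the tube find free space below it. About 110 g.
- tube_center (a point): dark square tube offcut, 35 x 85 x 35 mm (length 85 along its y axis), lying crosswise on the plate (underside about 35 mm above the table), under the washer. Point: its centre, half-way up. Grasp it across its 35 mm width (along its x axis), staying above the plate below, which reaches 18 mm beyond either side of the tube. Mass 0.16 to 0.28 kg.
- plate_center (a point): dark flat steel plate with a clipped corner, 54 x 72 x 5 mm (72 along its y axis), bottom of the stack, under the tube. Point: its centre, half-way up. It lies on a fixed timber packing block 40 mm wide along the plate's x axis, 112 mm long along the plate's y axis and 30 mm high, so the plate overhangs the block by about 7 mm on either long side: grasp it across its 54 mm width (along x), where the fingers may reach below it beside the block. 70 to 120 g.
- nut_tile_top (a point): red tile, 70 x 70 x 4 mm, fixed flat on the table, with a black disc of 34 mm (red dot in it): the place of the nut. Point: centre of the mark on the tile's top face, 4 mm above the table; z up.
- washer_tile_top (a point): yellow tile, 80 x 80 x 4 mm, fixed flat on the table, with a black square of 50 mm (yellow dot in it): the place of the square washer. Point: centre of the mark on the tile's top face, 4 mm above the table; x and y along the sides of the square.
- tube_tile_top (a point): blue tile, 65 x 110 x 4 mm, fixed flat on the table, with a black rectangle of 39 x 89 mm: the place of the square tube. Point: centre of the mark on the tile's top face, 4 mm above the table; y axis along the length of the rectangle.
- plate_tile_top (a point): green tile, 80 x 100 x 4 mm, fixed flat on the table, with a black rectangle of 58 x 76 mm: the place of the plate. Point: centre of the mark on the tile's top face, 4 mm above the table; y axis along the length of the rectangle (either way round is right).
- pliers_center (a point): bystander: welding pliers with red dipped handles, 58 x 199 x 18 mm, lying on the table beyond the work, below a big fume hood that hangs over the far part of the table (its nearest edge is about 0.63 m ahead of the robot's base, its lower rim about 0.38 m above the table: keep wrist and arm out of it); point near their middle. To be left alone.
- nozzle_center (a point): bystander: copper-coloured gas nozzle, 25 mm thick and 68 mm long, lying on the table to the left of the work; point at its centre. To be left alone.

How it is judged:
On the way, in this order (a step that is already met when the one before it is completed fails the run):
1. the nut lies flat and released on the round mark of the red tile (horizontal distance between nut_center and nut_tile_top below 0.012 m and z of nut_center in the frame of nut_tile_top between 0.0045 and 0.0105 m and angle between nut_center's own z axis and vertical below 0.1 rad and contact force between the fingers and nut below 0.2 N and linear speed of nut below 0.02 m/s), for 0.2 s.
2. then the square washer lies flat and released on the mark of the yellow tile (horizontal distance between washer_center and washer_tile_top below 0.012 m and z of washer_center in the frame of washer_tile_top between 0 and 0.006 m and angle between washer_center's own z axis and vertical below 0.1 rad and (angle between the y axis of washer_center and the y axis of washer_tile_top, either way round below 0.2 rad or angle between the y axis of washer_center and the x axis of washer_tile_top, either way round below 0.2 rad) and contact force between the fingers and washer below 0.2 N and linear speed of washer below 0.02 m/s), for 0.2 s.
3. then the square tube lies released along the mark of the blue tile (horizontal distance between tube_center and tube_tile_top below 0.012 m and z of tube_center in the frame of tube_tile_top between 0.0145 and 0.0205 m and angle between tube_center's own z axis and vertical below 0.1 rad and angle between the y axis of tube_center and the y axis of tube_tile_top, either way round below 0.2 rad and contact force between the fingers and tube below 0.2 N and linear speed of tube below 0.02 m/s), for 0.2 s.
4. then the plate lies flat and released along the mark of the green tile (horizontal distance between plate_center and plate_tile_top below 0.012 m and z of plate_center in the frame of plate_tile_top between -0.0005 and 0.0055 m and angle between plate_center's own z axis and vertical below 0.1 rad and angle between the y axis of plate_center and the y axis of plate_tile_top, either way round below 0.2 rad and contact force between the fingers and plate below 0.2 N and linear speed of plate below 0.02 m/s), for 0.2 s.
At the end, for the whole second after the job is handed in: All at rest, released and flat (0.1 rad), each on its own tile: nut on red, washer on yellow, tube on blue, plate on green; centre within 12 mm of the mark's centre; tube and plate lengthwise along the mark (0.2 rad, either way round), washer sides parallel to it (0.2 rad) (all of step 1 and all of step 2 and all of step 3 and all of step 4); the robot touches nothing.
It fails at once if the pliers or the gas nozzle are pushed more than 25 mm from where they lay (distance of any of pliers_center, nozzle_center from where it was at the start of the episode above 0.025 m).
It also fails if it takes over 112 s, if anything falls off the work surface, if the arm or the gripper's body presses on something with over 40 N, if the wrist force passes 120 N, or if a joint passes its speed limit or range.

## Working session

There is one attempt and no reset: what is moved stays moved. The work goes in short steps, Python scripts to look and compute and a tool call to move; the robot and the scene stay as the last step left them, time stands still between calls to the robot, and variables do not carry over. Pictures are saved under pics/ and viewed, at most 14 in all, crops included, and the job is handed in when it is done.

Besides the shell and the picture viewer there is one more tool, called after ">>>" as a command line: name --argument value ..., lists and objects as JSON in quotes. arm_command: Moves the arm, as the interface text tells. Its arguments: {"type":"object","properties":{"moves":{"type":"array"}},"required":["moves"]}

```bash
ls; mkdir -p pics; cat > h.py <<'E'
import numpy as np, cv2
from scipy.spatial.transform import Rotation as R
from station import ctrl
def grab(n, save=None):
    d=ctrl.get_image(n)
    if save: cv2.imwrite('pics/'+save, cv2.cvtColor(d['image'],cv2.COLOR_RGB2BGR))
    return d
def world(d):
    z=d['range_z']; h,w=z.shape; f=h/2/np.tan(np.radians(d['fovy'])/2)
    u,v=np.meshgrid(np.arange(w),np.arange(h))
    P=np.stack([(u-d['cx'])/f*z,(v-d['cy'])/f*z,z],-1)
    E=np.array(d['extrinsics']); W=(P-E[:3,3])@E[:3,:3]
    W[z<=0]=np.nan
    return W
E
python3 - <<'E'
from h import *
for n in ('top','side'):
    d=grab(n,n+'1.png'); np.savez(n+'1.npz',W=world(d),im=d['image'])
    print(n,d['fovy'],d['cx'],d['cy'],np.round(d['extrinsics'],3).tolist())
print(ctrl.get_obs())
E
```

```text
pics
top 51.49133442398207 284.714705909834 209.6997763790133 [[0.009, -1.0, -0.002, 0.071], [-0.988, -0.008, -0.156, 0.555], [0.156, 0.003, -0.988, 1.352], [0.0, 0.0, 0.0, 1.0]]
side 56.487251176574745 284.5725132838888 208.28430137852584 [[-0.905, 0.426, 0.006, 0.468], [0.293, 0.633, -0.717, -0.111], [-0.309, -0.647, -0.697, 1.279], [0.0, 0.0, 0.0, 1.0]]
{'clock': 0.1, 'joint_pos': array([ 1.04092171e+00,  8.79344529e-02,  1.37208777e+00, -1.65955326e-05,
        1.68361611e+00, -1.03068889e-01]), 'dq': array([ 0.00200767, -0.00100974, -0.00358918, -0.00027497,  0.00131563,
        0.00037152]), 'joint_efforts': array([ 2.07855264e-03, -3.53013110e+01, -3.14219320e+01, -1.54352338e-04,
        7.92780396e-03,  1.65245417e-08]), 'tool_pos': array([0.22744977, 0.50028046, 0.23023481]), 'tool_rot': array([-6.65218852e-01, -3.06971947e+00,  3.06121800e-03]), 'wrist_force': array([0.41096321, 0.19103663, 0.01081685]), 'torque': array([-0.04603887, -0.03694762,  0.02222216]), 'gripper_force': 0.0, 'gripper_width': 0.08532648755948403}
```

View pics/top1.png

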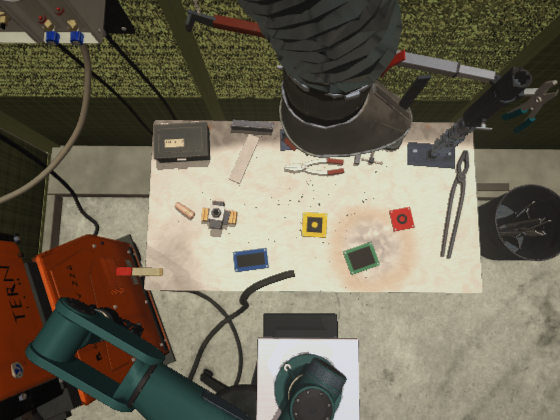

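View pics/side1.png

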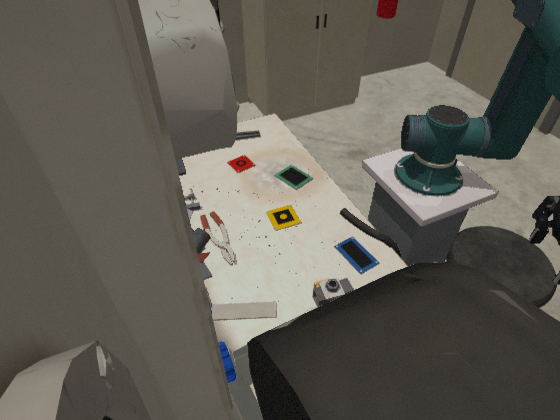

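The top view shows the stack at about (218,214), with the nozzle at (185,210) to its left. The tiles are blue (251,260), yellow (315,224), green (362,257) and red (402,219). The side view has the stack at about (332,287), partly hidden. Next I'll measure the tiles and the stack.

```bash
python3 - <<'E'
from h import *
D=np.load('top1.npz'); W=D['W']; im=D['im']
hsv=cv2.cvtColor(im,cv2.COLOR_RGB2HSV)
for n,lo,hi,c in (('red',(0,150,80),(8,255,255),(402,219)),('yel',(20,150,80),(32,255,255),(315,224)),('blue',(100,120,40),(125,255,255),(251,260)),('green',(60,80,40),(90,255,255),(362,257))):
    m=cv2.inRange(hsv,lo,hi); b=np.zeros_like(m); b[c[1]-22:c[1]+22,c[0]-25:c[0]+25]=1; m=m*b
    if n=='red': m|=cv2.inRange(hsv,(172,150,80),(180,255,255))*b
    p=W[m>0]; h=cv2.convexHull(p[:,:2].astype(np.float32)); (cx,cy),(a,bb),t=cv2.minAreaRect(h)
    box=cv2.boxPoints(((cx,cy),(a,bb),t)); e=[box[1]-box[0],box[2]-box[1]]; L=max(e,key=np.linalg.norm)
    print(n,m.sum()//255,'c',np.round((cx,cy),4),'size',np.round((a,bb),3),'long dir deg',round(np.degrees(np.arctan2(L[1],L[0]))%180,1),'z',np.nanmedian(p[:,2]).round(4))
s=W[195:235,195:245].reshape(-1,3)
for lo,hi in ((.083,.1),(.072,.081),(.064,.072),(.036,.045),(.025,.034)):
    p=s[(s[:,2]>lo)&(s[:,2]<hi)]
    if len(p)>4: print(lo,len(p),p.mean(0).round(4),[np.round(x,3) for x in cv2.minAreaRect(p[:,:2].astype(np.float32))])
print('nozzle',np.nanmean(W[205:215,180:190].reshape(-1,3),0))
c=cv2.resize(im[190:240,160:260],None,fx=6,fy=6,interpolation=cv2.INTER_CUBIC); cv2.imwrite('pics/c1.png',c[:,:,::-1])
o=ctrl.get_obs(); print(R.from_rotvec(o['tool_rot']).as_matrix().round(3))
E
```

```text
red 344 c [ 0.5349 -0.3089] size [0.067 0.067] long dir deg 102.2 z 0.003
yel 333 c [nan nan] size [nan  0.] long dir deg nan z 0.0036
blue 194 c [0.397  0.1852] size [0.05  0.103] long dir deg 102.3 z 0.0036
green 205 c [ 0.4101 -0.1737] size [0.071 0.096] long dir deg 116.6 z 0.0029
0.083 71 [0.5387 0.2893 0.089 ] [array([0.538, 0.29 ]), array([0.028, 0.028]), np.float64(0.263)]
0.072 155 [0.5386 0.2897 0.0753] [array([0.535, 0.291]), array([0.046, 0.085]), np.float64(81.24)]
0.064 123 [0.5303 0.2908 0.0687] [array([0.536, 0.29 ]), array([0.042, 0.085]), np.float64(82.275)]
0.036 38 [0.5312 0.2754 0.0384] [array([0.536, 0.29 ]), array([0.075, 0.084]), np.float64(48.652)]
0.025 189 [0.535  0.2855 0.0299] [array([0.526, 0.291]), array([0.112, 0.064]), np.float64(84.873)]
nozzle [0.55711525 0.40300965 0.01638876]
[[-0.91   0.414 -0.001]
 [ 0.414  0.91  -0.002]
 [ 0.    -0.002 -1.   ]]
```

View pics/c1.png

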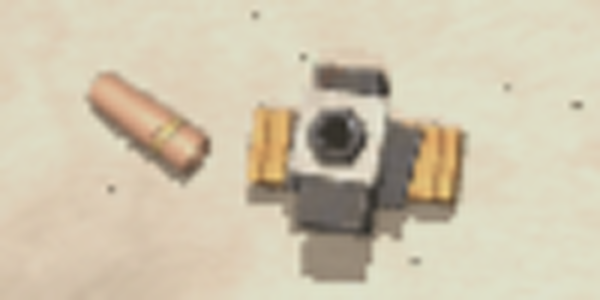

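The crop shows the nut at about (337,135), on the washer and tube. The tube points nearly along world x, about -7°, and the nozzle is clear to the left. I'll move above the stack.

>>> arm_command --moves '[{"grip": -1,"az": -0.1},{"grip": -1,"az": -0.1},{"grip": -1,"az": -0.1,"dx": -3,"dy": -1.5},{"grip": -1,"dx": -4,"dy": -2.5},{"grip": -1,"dx": -4,"dy": -2.5},{"grip": -1,"dx": -4.5,"dy": -2.5},{"grip": -1,"dx": -4.5,"dy": -2.5},{"grip": -1,"dx": -4,"dy": -2.5},{"grip": -1,"dx": -3,"dy": -2},{"grip": -1}]'

```text
$.moves[0]: bad value
```

```bash
cat >> h.py <<'E'
def pose():
    o=ctrl.get_obs(); M=R.from_rotvec(o['tool_rot']).as_matrix()
    print('t %.1f tcp %s yaw_y %.1f w %.4f gf %.1f F %s q6 %.2f'%(o['clock'],o['tool_pos'].round(4),np.degrees(np.arctan2(M[1,1],M[0,1])),o['gripper_width'],o['gripper_force'],np.round(o['wrist_force'],1),o['joint_pos'][5]),'zaxis',M[:,2].round(3))
    return o,M
def go(x,y,z,deg):
    "tool y to world angle deg (mod 180): az total, then shift in the turned axes"
    o,M=pose(); cur=np.degrees(np.arctan2(M[1,1],M[0,1])); t=(deg-cur+90)%180-90
    q6=o['joint_pos'][5]
    a=np.radians(cur+t); Y=np.array([np.cos(a),np.sin(a),0]); Z=np.array([0,0,-1.]); X=np.cross(Y,Z)
    d=np.array([x,y,z])-o['tool_pos']
    print('GO az %.3f  then dx %.2f dy %.2f dz %.2f cm'%(-np.radians(t),*(100*np.array([d@X,d@Y,d@Z]))))
E
python3 - <<'E'
from h import *
pose()
d=grab('wrist','w1.png'); np.savez('w1.npz',W=world(d),im=d['image'])
E=np.array(d['extrinsics']); print('cam',(-E[:3,:3].T@E[:3,3]).round(3),E[:3,:3].round(2).tolist(),d['fovy'])
E
```

```text
t 0.1 tcp [0.2274 0.5003 0.2302] yaw_y 65.5 w 0.0853 gf 0.0 F [0.4 0.2 0. ] q6 -0.10 zaxis [-0.001 -0.002 -1.   ]
cam [0.159 0.53  0.374] [[0.41, 0.91, -0.0], [0.87, -0.39, 0.3], [0.27, -0.12, -0.96]] 67.71671006155037
```

View pics/w1.png

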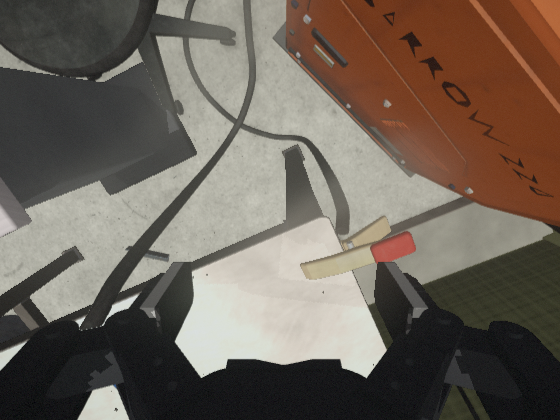

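That picture shows only the start area with the fingers at the bottom, because the move was refused. It probably needs every key in each row.

>>> arm_command --moves '[{"grip": -1,"dx": 0,"dy": 0,"dz": 0,"ax": 0,"ay": 0,"az": -0.1},{"grip": -1,"dx": 0,"dy": 0,"dz": 0,"ax": 0,"ay": 0,"az": -0.1},{"grip": -1,"dx": -3,"dy": -1.5,"dz": 0,"ax": 0,"ay": 0,"az": -0.1},{"grip": -1,"dx": -4,"dy": -2.5,"dz": 0,"ax": 0,"ay": 0,"az": 0},{"grip": -1,"dx": -4,"dy": -2.5,"dz": 0,"ax": 0,"ay": 0,"az": 0},{"grip": -1,"dx": -4,"dy": -2.5,"dz": 0,"ax": 0,"ay": 0,"az": 0},{"grip": -1,"dx": -4,"dy": -2.5,"dz": 0,"ax": 0,"ay": 0,"az": 0},{"grip": -1,"dx": -4,"dy": -2.5,"dz": 0,"ax": 0,"ay": 0,"az": 0},{"grip": -1,"dx": -4,"dy": -2.5,"dz": 0,"ax": 0,"ay": 0,"az": 0},{"grip": -1,"dx": 0,"dy": 0,"dz": 0,"ax": 0,"ay": 0,"az": 0}]'

```text
clock: 1.15
tool_pos: [0.4764, 0.2959, 0.2302]
tool_rot: [0.211, 3.134, -0.004]
wrist_force: [-1.0, 1.4, -0.2]
gripper_width: 0.0852
gripper_force: 0.0
```

```bash
python3 - <<'E'
from h import *
pose()
d=grab('wrist','w2.png'); np.savez('w2.npz',W=world(d),im=d['image'])
E
```

```text
t 1.1 tcp [0.4764 0.2959 0.2302] yaw_y 82.3 w 0.0852 gf 0.0 F [-1.   1.4 -0.2] q6 -0.98 zaxis [ 0.    -0.003 -1.   ]
```

View pics/w2.png

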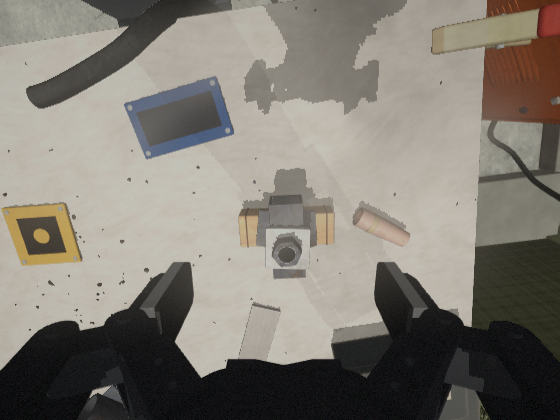

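The wrist view shows the stack clearly, with the nut at (287,250), the blue tile at (180,117), the yellow tile at (41,235) and the nozzle at (380,227). I'll measure each layer from this.

```bash
cat >> h.py <<'E'
def rect(p):
    (cx,cy),s,t=cv2.minAreaRect(p[:,:2].astype(np.float32)); 
    b=cv2.boxPoints(((cx,cy),s,t)); e=[b[1]-b[0],b[2]-b[1]]; L=max(e,key=np.linalg.norm)
    return np.round((cx,cy),4),np.round(sorted(s),4),round(float(np.degrees(np.arctan2(L[1],L[0]))%180),1)
HS={'red':[((0,130,60),(9,255,255)),((172,130,60),(180,255,255))],'yel':[((18,120,60),(34,255,255))],'blue':[((100,100,30),(128,255,255))],'green':[((55,70,30),(95,255,255))]}
def tile(d,n):
    W=world(d); hsv=cv2.cvtColor(d['image'],cv2.COLOR_RGB2HSV); m=sum(cv2.inRange(hsv,*r) for r in HS[n])
    k,l,st,c=cv2.connectedComponentsWithStats((m>0).astype(np.uint8)); ok=[i for i in range(1,k) if abs(np.nanmedian(W[l==i][:,2])-.004)<.006]
    i=max(ok,key=lambda i:st[i,4]); p=W[l==i]; p=p[np.isfinite(p).all(1)&(abs(p[:,2]-.004)<.006)]
    print(n,st[i,4],rect(p),'z',np.median(p[:,2]).round(4))
E
python3 - <<'E'
from h import *
D=np.load('w2.npz'); W=D['W']; im=D['im']
d=dict(image=im)
import h; h.world=lambda d:W
tile(d,'blue'); tile(d,'yel')
s=W[180:290,230:345].reshape(-1,3); s=s[np.isfinite(s).all(1)]
print(np.histogram(s[:,2],np.arange(0,.1,.004)))
for n,lo,hi in (('nut',.087,.096),('wash',.0735,.08),('tube',.066,.0725),('plate',.0365,.044),('blk',.026,.034)):
    p=s[(s[:,2]>lo)&(s[:,2]<hi)]; print(n,len(p),p.mean(0).round(4),rect(p))
p=s[(s[:,2]>.087)]; c=p[:,:2]-rect(p)[0]
# hex support widths vs. angle: flats direction = min width
for a in range(0,180,10):
    q=c@[np.cos(np.radians(a)),np.sin(np.radians(a))]; print(a,round((q.max()-q.min())*1e3,1),end=' ')
c=cv2.resize(im[190:285,235:340],None,fx=6,fy=6,interpolation=cv2.INTER_CUBIC); cv2.imwrite('pics/c2.png',c[:,:,::-1])
E
```

```text
blue 61 (array([0.4204, 0.1994]), array([0.0102, 0.0181]), 91.5) z 0.0058
yel 2034 (array([ 0.5121, -0.0217]), array([0.0783, 0.0805]), 86.2) z 0.0055
(array([6046,   60,   43,   47,   43,   45,   39,  970,  419,  662,   19,
          5,    5,    4,    8,    8,    4,  948,  247, 1048,   49,   42,
        292,  308]), array([0.   , 0.004, 0.008, 0.012, 0.016, 0.02 , 0.024, 0.028, 0.032,
       0.036, 0.04 , 0.044, 0.048, 0.052, 0.056, 0.06 , 0.064, 0.068,
       0.072, 0.076, 0.08 , 0.084, 0.088, 0.092, 0.096]))
nut 612 [0.5371 0.2889 0.0918] (array([0.5381, 0.2886]), array([0.0266, 0.0292]), 150.9)
wash 1128 [0.5359 0.2908 0.0772] (array([0.5307, 0.2912]), array([0.0454, 0.0647]), 171.0)
tube 1054 [0.5225 0.2914 0.0712] (array([0.5349, 0.2926]), array([0.0397, 0.0855]), 175.3)
plate 474 [0.5137 0.2916 0.0379] (array([0.5229, 0.2907]), array([0.0631, 0.0703]), 82.2)
blk 1167 [0.5343 0.289  0.0312] (array([0.5325, 0.2891]), array([0.0476, 0.1113]), 84.6)
0 27.6 10 28.6 20 29.6 30 29.9 40 29.6 50 28.5 60 26.7 70 28.0 80 28.8 90 29.5 100 29.4 110 28.4 120 27.2 130 27.7 140 28.8 150 29.2 160 28.8 170 27.8
```

View pics/c2.png

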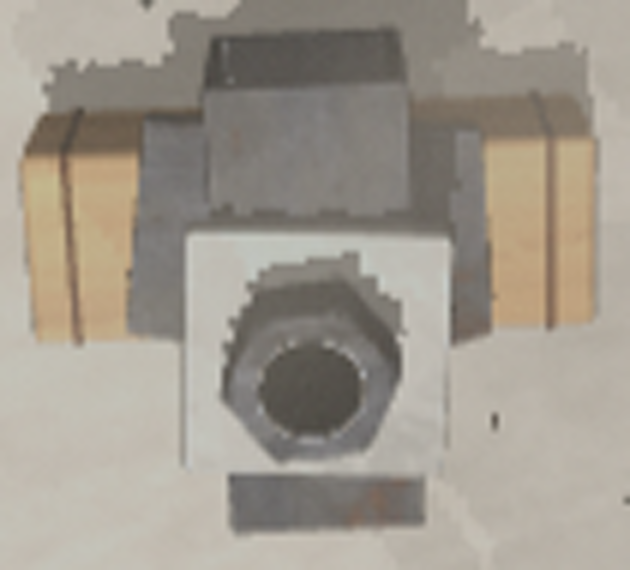

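The close view shows the nut with its flats at about 0/60/120° world and its centre near (0.538, 0.289). I'll turn to 60° and descend.

>>> arm_command --moves '[{"grip": -1,"dx": 0,"dy": 0,"dz": 0,"ax": 0,"ay": 0,"az": 0.13},{"grip": -1,"dx": 0,"dy": 0,"dz": 0,"ax": 0,"ay": 0,"az": 0.13},{"grip": -1,"dx": 0,"dy": 0,"dz": 0,"ax": 0,"ay": 0,"az": 0.13},{"grip": -1,"dx": -1.9,"dy": 0.8,"dz": 2,"ax": 0,"ay": 0,"az": 0},{"grip": -1,"dx": -1.9,"dy": 0.8,"dz": 2,"ax": 0,"ay": 0,"az": 0},{"grip": -1,"dx": -1.9,"dy": 0.9,"dz": 2,"ax": 0,"ay": 0,"az": 0},{"grip": -1,"dx": 0,"dy": 0,"dz": 3,"ax": 0,"ay": 0,"az": 0},{"grip": -1,"dx": 0,"dy": 0,"dz": 2.5,"ax": 0,"ay": 0,"az": 0},{"grip": -1,"dx": 0,"dy": 0,"dz": 2,"ax": 0,"ay": 0,"az": 0},{"grip": -1,"dx": 0,"dy": 0,"dz": 0,"ax": 0,"ay": 0,"az": 0}]'

```text
clock: 2.2
tool_pos: [0.531, 0.2939, 0.0919]
tool_rot: [-0.798, -3.031, 0.008]
wrist_force: [-0.3, -0.1, -1.2]
gripper_width: 0.0854
gripper_force: 0.0
```

```bash
python3 - <<'E'
from h import *
go(.5378,.2888,.078,60)
grab('wrist','w3.png')
E
```

```text
t 2.2 tcp [0.531  0.2939 0.0919] yaw_y 60.5 w 0.0854 gf 0.0 F [-0.3 -0.1 -1.2] q6 -0.64 zaxis [-0.008 -0.003 -1.   ]
GO az 0.009  then dx -0.85 dy -0.10 dz 1.39 cm
```

View pics/w3.png

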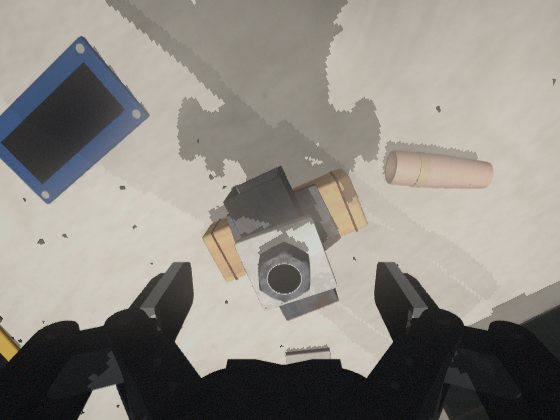

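The nut sits between the fingers at (285,272), with two flats facing the pads. I'll correct, descend and close.

>>> arm_command --moves '[{"grip": -1,"dx": -0.85,"dy": -0.1,"dz": 0,"ax": 0,"ay": 0,"az": 0},{"grip": -1,"dx": 0,"dy": 0,"dz": 0.7,"ax": 0,"ay": 0,"az": 0},{"grip": -1,"dx": 0,"dy": 0,"dz": 0.7,"ax": 0,"ay": 0,"az": 0},{"grip": 1,"dx": 0,"dy": 0,"dz": 0,"ax": 0,"ay": 0,"az": 0},{"grip": 1,"dx": 0,"dy": 0,"dz": 0,"ax": 0,"ay": 0,"az": 0},{"grip": 1,"dx": 0,"dy": 0,"dz": 0,"ax": 0,"ay": 0,"az": 0},{"grip": 1,"dx": 0,"dy": 0,"dz": 0,"ax": 0,"ay": 0,"az": 0},{"grip": 1,"dx": 0,"dy": 0,"dz": 0,"ax": 0,"ay": 0,"az": 0},{"grip": 1,"dx": 0,"dy": 0,"dz": 0,"ax": 0,"ay": 0,"az": 0},{"grip": 1,"dx": 0,"dy": 0,"dz": 0,"ax": 0,"ay": 0,"az": 0}]'

```text
clock: 3.25
tool_pos: [0.5419, 0.2888, 0.083]
tool_rot: [0.803, 3.036, 0.001]
wrist_force: [-0.5, -0.5, 2.8]
gripper_width: 0.0242
gripper_force: 59.2
```

>>> arm_command --moves '[{"grip": 1,"dx": 0,"dy": 0,"dz": 0,"ax": 0,"ay": 0,"az": 0},{"grip": 1,"dx": 0,"dy": 0,"dz": -1,"ax": 0,"ay": 0,"az": 0},{"grip": 1,"dx": 0,"dy": 0,"dz": -2,"ax": 0,"ay": 0,"az": 0},{"grip": 1,"dx": 0,"dy": 0,"dz": -2,"ax": 0,"ay": 0,"az": 0},{"grip": 1,"dx": 0,"dy": 0,"dz": 0,"ax": 0,"ay": 0,"az": 0}]'

```text
clock: 3.75
tool_pos: [0.5431, 0.2894, 0.136]
tool_rot: [0.801, 3.032, 0.006]
wrist_force: [0.7, 0.5, -0.7]
gripper_width: 0.0242
gripper_force: 59.0
```

```bash
python3 - <<'E'
from h import *
go(.535,-.309,.13,60)
d=grab('wrist','w4.png'); np.savez('w4.npz',W=world(d),im=d['image'])
E
```

```text
t 3.8 tcp [0.5431 0.2894 0.136 ] yaw_y 60.4 w 0.0242 gf 59.0 F [ 0.7  0.5 -0.7] q6 -0.66 zaxis [ 0.006  0.003 -1.   ]
GO az 0.007  then dx -29.21 dy -52.23 dz 0.60 cm
```

View pics/w4.png

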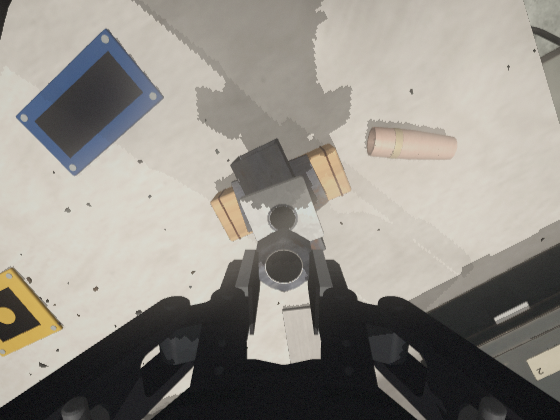

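The nut is held between the fingers at (283,262), and the washer, seen with its hole at (282,217), stayed put. I'll measure how the nut sits in the hand and set up the move to red.

```bash
python3 - <<'E'
from h import *
o,M=pose()
D=np.load('w4.npz'); W=D['W']
s=W[225:300,240:330].reshape(-1,3); s=s[np.isfinite(s).all(1)]
t=(s-o['tool_pos'])@M
k=(t[:,2]>-.03)&(t[:,2]<.03)&(abs(t[:,1])<.02)&(abs(t[:,0])<.035)
t=t[k]; print(np.histogram(t[:,2],np.arange(-.03,.03,.003)))
top=np.percentile(t[:,2],15)
p=t[abs(t[:,2]-top)<.004]; print(top,len(p),p.min(0),p.max(0),rect(p))
# washer for later
s=W[160:260,230:330].reshape(-1,3); p=s[(s[:,2]>.0735)&(s[:,2]<.082)]; print('washer',rect(p),p.mean(0))
E
```

```text
t 3.8 tcp [0.5423 0.2891 0.134 ] yaw_y 60.4 w 0.0246 gf 59.0 F [ 0.1 -0.1 -0.5] q6 -0.66 zaxis [ 0.003  0.001 -1.   ]
(array([ 151,  153,  145,  146,  133,  287, 2228,  168,  116,  120,   75,
          0,    0,    0,    0,    0,    0,    0,    0]), array([-3.0000000e-02, -2.7000000e-02, -2.4000000e-02, -2.1000000e-02,
       -1.8000000e-02, -1.5000000e-02, -1.2000000e-02, -9.0000000e-03,
       -6.0000000e-03, -3.0000000e-03, -6.9388939e-18,  3.0000000e-03,
        6.0000000e-03,  9.0000000e-03,  1.2000000e-02,  1.5000000e-02,
        1.8000000e-02,  2.1000000e-02,  2.4000000e-02,  2.7000000e-02]))
-0.018813806288372717 373 [-0.01262789 -0.0190064  -0.02276246] [ 0.01003867  0.0199901  -0.01495855] (array([-0.0011,  0.0006]), array([0.0227, 0.0389]), 89.1)
washer (array([0.5395, 0.2894]), array([0.046 , 0.0461]), 81.2) [0.53499822 0.29243592 0.07737547]
```

>>> arm_command --moves '[{"grip": 1,"dx": -1.2,"dy": -2.2,"dz": 0,"ax": 0,"ay": 0,"az": 0},{"grip": 1,"dx": -2.2,"dy": -4,"dz": 0,"ax": 0,"ay": 0,"az": 0},{"grip": 1,"dx": -2.2,"dy": -4,"dz": 0,"ax": 0,"ay": 0,"az": 0},{"grip": 1,"dx": -2.2,"dy": -4,"dz": 0,"ax": 0,"ay": 0,"az": 0},{"grip": 1,"dx": -2.2,"dy": -4,"dz": 0,"ax": 0,"ay": 0,"az": 0},{"grip": 1,"dx": -2.2,"dy": -4,"dz": 0,"ax": 0,"ay": 0,"az": 0},{"grip": 1,"dx": -2.2,"dy": -4,"dz": 0,"ax": 0,"ay": 0,"az": 0},{"grip": 1,"dx": -2.2,"dy": -4,"dz": 0,"ax": 0,"ay": 0,"az": 0},{"grip": 1,"dx": -2.2,"dy": -4,"dz": 0,"ax": 0,"ay": 0,"az": 0},{"grip": 1,"dx": -2.2,"dy": -4,"dz": 0,"ax": 0,"ay": 0,"az": 0}]'

```text
clock: 4.8
tool_pos: [0.534, -0.1486, 0.1305]
tool_rot: [-0.802, -3.034, -0.001]
wrist_force: [-0.1, 0.2, 0.4]
gripper_width: 0.0242
gripper_force: 59.0
```

>>> arm_command --moves '[{"grip": 1,"dx": -2.2,"dy": -4,"dz": 0,"ax": 0,"ay": 0,"az": 0},{"grip": 1,"dx": -2.2,"dy": -4,"dz": 1,"ax": 0,"ay": 0,"az": 0},{"grip": 1,"dx": -2.2,"dy": -3,"dz": 1.5,"ax": 0,"ay": 0,"az": 0},{"grip": 1,"dx": -1,"dy": -2,"dz": 1.5,"ax": 0,"ay": 0,"az": 0},{"grip": 1,"dx": 0,"dy": 0,"dz": 0,"ax": 0,"ay": 0,"az": 0},{"grip": 1,"dx": 0,"dy": 0,"dz": 0,"ax": 0,"ay": 0,"az": 0},{"grip": 1,"dx": 0,"dy": 0,"dz": 0,"ax": 0,"ay": 0,"az": 0}]'

```text
clock: 5.5
tool_pos: [0.5372, -0.2967, 0.0922]
tool_rot: [-0.801, -3.037, -0.001]
wrist_force: [-0.1, 0.6, 0.5]
gripper_width: 0.0241
gripper_force: 59.1
```

```bash
python3 - <<'E'
from h import *
o,M=pose()
d=grab('wrist','w5.png'); W=world(d); tile(d,'red')
s=W[215:300,240:330].reshape(-1,3); s=s[np.isfinite(s).all(1)]; t=(s-o['tool_pos'])@M
p=t[(abs(t[:,2]+.0095)<.003)&(abs(t[:,1])<.012)&(abs(t[:,0])<.03)]; print('nut top in tool',len(p),rect(p),np.median(p,0))
go(.535,-.309,.012,60)
E
```

```text
t 5.5 tcp [ 0.5372 -0.2967  0.0922] yaw_y 60.4 w 0.0241 gf 59.1 F [-0.1  0.6  0.5] q6 -1.65 zaxis [-0.     0.001 -1.   ]
red 4227 (array([ 0.5339, -0.3094]), array([0.0686, 0.0687]), 101.1) z 0.0054
nut top in tool 2275 (array([ 0.0026, -0.    ]), array([0.0237, 0.031 ]), 0.8) [ 0.00388887 -0.00027765 -0.00913654]
t 5.5 tcp [ 0.5375 -0.2967  0.0928] yaw_y 60.5 w 0.0249 gf 59.1 F [-0.4 -0.4 -0.3] q6 -1.65 zaxis [ 0.001  0.    -1.   ]
GO az 0.008  then dx -0.40 dy -1.20 dz 8.08 cm
```

View pics/w5.png

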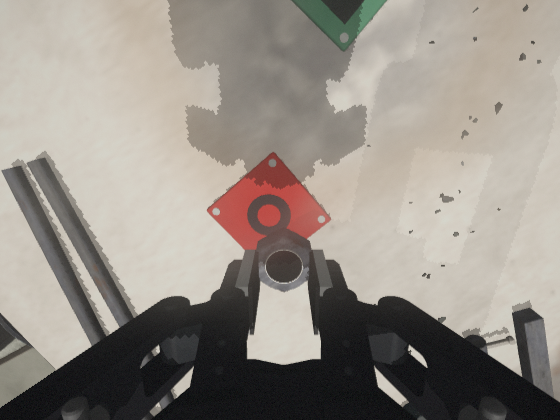

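The red tile's disc is at (268,214) and the nut at (284,266). I'll correct, lower, settle and open.

>>> arm_command --moves '[{"grip": 1,"dx": -0.7,"dy": -1.2,"dz": 1,"ax": 0,"ay": 0,"az": 0},{"grip": 1,"dx": 0,"dy": 0,"dz": 3,"ax": 0,"ay": 0,"az": 0},{"grip": 1,"dx": 0,"dy": 0,"dz": 2,"ax": 0,"ay": 0,"az": 0},{"grip": 1,"dx": 0,"dy": 0,"dz": 1,"ax": 0,"ay": 0,"az": 0},{"grip": 1,"dx": 0,"dy": 0,"dz": 0.7,"ax": 0,"ay": 0,"az": 0},{"grip": 1,"dx": 0,"dy": 0,"dz": 0.2,"ax": 0,"ay": 0,"az": 0},{"grip": 1,"dx": 0,"dy": 0,"dz": 0,"ax": 0,"ay": 0,"az": 0},{"grip": 1,"dx": 0,"dy": 0,"dz": 0,"ax": 0,"ay": 0,"az": 0},{"grip": 1,"dx": 0,"dy": 0,"dz": 0,"ax": 0,"ay": 0,"az": 0}]'

```text
clock: 6.45
tool_pos: [0.5379, -0.3121, 0.0145]
tool_rot: [0.802, 3.035, -0.001]
wrist_force: [-0.4, -0.1, -1.3]
gripper_width: 0.0245
gripper_force: 59.1
```

>>> arm_command --moves '[{"grip": 1,"dx": 0,"dy": 0,"dz": 0.3,"ax": 0,"ay": 0,"az": 0},{"grip": 1,"dx": 0,"dy": 0,"dz": 0,"ax": 0,"ay": 0,"az": 0},{"grip": -1,"dx": 0,"dy": 0,"dz": 0,"ax": 0,"ay": 0,"az": 0},{"grip": -1,"dx": 0,"dy": 0,"dz": 0,"ax": 0,"ay": 0,"az": 0},{"grip": -1,"dx": 0,"dy": 0,"dz": 0,"ax": 0,"ay": 0,"az": 0},{"grip": -1,"dx": 0,"dy": 0,"dz": -1,"ax": 0,"ay": 0,"az": 0},{"grip": -1,"dx": 0,"dy": 0,"dz": -3,"ax": 0,"ay": 0,"az": 0},{"grip": -1,"dx": 0,"dy": 0,"dz": -5,"ax": 0,"ay": 0,"az": 0},{"grip": -1,"dx": 0,"dy": 0,"dz": -4,"ax": 0,"ay": 0,"az": 0},{"grip": -1,"dx": 0,"dy": 0,"dz": 0,"ax": 0,"ay": 0,"az": 0}]'

```text
clock: 7.45
tool_pos: [0.5409, -0.3142, 0.1503]
tool_rot: [0.799, 3.022, -0.009]
wrist_force: [0.8, -0.6, 0.8]
gripper_width: 0.0858
gripper_force: 0.0
```

```bash
python3 - <<'E'
from h import *
d=grab('wrist','w6.png'); W=world(d); tile(d,'red')
s=W[150:330,200:370].reshape(-1,3); p=s[(s[:,2]>.016)&(s[:,2]<.024)&(np.hypot(s[:,0]-.534,s[:,1]+.309)<.04)]; print('nut',len(p),rect(p),p.mean(0))
go(.5395,.2894,.2,81)
E
```

```text
red 3246 (array([ 0.53  , -0.3101]), array([0.0605, 0.0684]), 101.0) z 0.0054
nut 749 (array([ 0.5348, -0.3112]), array([0.0262, 0.0299]), 149.7) [ 0.53434604 -0.31132228  0.02008634]
t 7.5 tcp [ 0.5395 -0.3132  0.1463] yaw_y 60.4 w 0.0855 gf 0.0 F [-0.3  1.  -0.1] q6 -1.67 zaxis [ 0.009 -0.006 -1.   ]
GO az -0.360  then dx 9.43 dy 59.52 dz -5.37 cm
```

The nut lies within about 2 mm of the mark. Back to the stack for the washer.

>>> arm_command --moves '[{"grip": -1,"dx": 0,"dy": 0,"dz": 0,"ax": 0,"ay": 0,"az": -0.12},{"grip": -1,"dx": 0,"dy": 0,"dz": 0,"ax": 0,"ay": 0,"az": -0.12},{"grip": -1,"dx": 0,"dy": 0,"dz": 0,"ax": 0,"ay": 0,"az": -0.12},{"grip": -1,"dx": 0.5,"dy": 3.5,"dz": 0,"ax": 0,"ay": 0,"az": 0},{"grip": -1,"dx": 0.75,"dy": 4.7,"dz": 0,"ax": 0,"ay": 0,"az": 0},{"grip": -1,"dx": 0.75,"dy": 4.7,"dz": 0,"ax": 0,"ay": 0,"az": 0},{"grip": -1,"dx": 0.75,"dy": 4.7,"dz": 0,"ax": 0,"ay": 0,"az": 0},{"grip": -1,"dx": 0.75,"dy": 4.7,"dz": 0,"ax": 0,"ay": 0,"az": 0},{"grip": -1,"dx": 0.75,"dy": 4.7,"dz": 0,"ax": 0,"ay": 0,"az": 0},{"grip": -1,"dx": 0.75,"dy": 4.7,"dz": 0,"ax": 0,"ay": 0,"az": 0}]'

```text
clock: 8.5
tool_pos: [0.5361, 0.0112, 0.1389]
tool_rot: [-0.246, -3.129, -0.0]
wrist_force: [-0.0, 0.3, 0.4]
gripper_width: 0.0853
gripper_force: 0.0
```

>>> arm_command --moves '[{"grip": -1,"dx": 0.75,"dy": 4.7,"dz": 0,"ax": 0,"ay": 0,"az": 0},{"grip": -1,"dx": 0.75,"dy": 4.7,"dz": 0,"ax": 0,"ay": 0,"az": 0},{"grip": -1,"dx": 0.75,"dy": 4.7,"dz": 0,"ax": 0,"ay": 0,"az": 0},{"grip": -1,"dx": 0.75,"dy": 4.7,"dz": 0,"ax": 0,"ay": 0,"az": 0},{"grip": -1,"dx": 0.75,"dy": 4.7,"dz": 0,"ax": 0,"ay": 0,"az": 0},{"grip": -1,"dx": 0.5,"dy": 3.5,"dz": 0,"ax": 0,"ay": 0,"az": 0},{"grip": -1,"dx": 0,"dy": 0,"dz": 0,"ax": 0,"ay": 0,"az": 0},{"grip": -1,"dx": 0,"dy": 0,"dz": 0,"ax": 0,"ay": 0,"az": 0},{"grip": -1,"dx": 0,"dy": 0,"dz": 0,"ax": 0,"ay": 0,"az": 0}]'

```text
clock: 9.4
tool_pos: [0.5372, 0.2814, 0.1393]
tool_rot: [-0.247, -3.13, 0.002]
wrist_force: [0.6, -0.1, -0.3]
gripper_width: 0.0853
gripper_force: 0.0
```

```bash
python3 - <<'E'
from h import *
o,M=pose()
d=grab('wrist','w7.png'); W=world(d); np.savez('w7.npz',W=W,im=d['image'])
s=W.reshape(-1,3); s=s[np.hypot(s[:,0]-.5375,s[:,1]-.29)<.06]
p=s[(s[:,2]>.0745)&(s[:,2]<.082)]; print('washer',len(p),rect(p),p.mean(0))
p=s[(s[:,2]>.067)&(s[:,2]<.0735)]; print('tube',len(p),rect(p))
p=s[(s[:,2]>.0375)&(s[:,2]<.044)]; print('plate',len(p),rect(p))
go(.5395,.2894,.064,81)
E
```

```text
t 9.4 tcp [0.5372 0.2814 0.1393] yaw_y 81.0 w 0.0853 gf 0.0 F [ 0.6 -0.1 -0.3] q6 -1.02 zaxis [-0.002 -0.001 -1.   ]
washer 4037 (array([0.5394, 0.2895]), array([0.046, 0.046]), 171.2) [0.53847141 0.28969658 0.0773253 ]
tube 2513 (array([0.5348, 0.2919]), array([0.043 , 0.0852]), 175.8)
plate 267 (array([0.5194, 0.2889]), array([0.0564, 0.0667]), 89.8)
t 9.4 tcp [0.5375 0.2811 0.1397] yaw_y 80.9 w 0.0853 gf 0.0 F [-0.4 -0.5  0.7] q6 -1.02 zaxis [-0.001 -0.001 -1.   ]
GO az -0.001  then dx -0.07 dy 0.85 dz 7.57 cm
```

>>> arm_command --moves '[{"grip": -1,"dx": -0.1,"dy": 0.85,"dz": 1,"ax": 0,"ay": 0,"az": 0},{"grip": -1,"dx": 0,"dy": 0,"dz": 2,"ax": 0,"ay": 0,"az": 0},{"grip": -1,"dx": 0,"dy": 0,"dz": 2,"ax": 0,"ay": 0,"az": 0},{"grip": -1,"dx": 0,"dy": 0,"dz": 2,"ax": 0,"ay": 0,"az": 0},{"grip": -1,"dx": 0,"dy": 0,"dz": 0.9,"ax": 0,"ay": 0,"az": 0},{"grip": -1,"dx": 0,"dy": 0,"dz": 0,"ax": 0,"ay": 0,"az": 0},{"grip": -1,"dx": 0,"dy": 0,"dz": 0,"ax": 0,"ay": 0,"az": 0},{"grip": -1,"dx": 0,"dy": 0,"dz": 0,"ax": 0,"ay": 0,"az": 0}]'

```text
clock: 10.25
tool_pos: [0.5409, 0.2911, 0.0629]
tool_rot: [0.246, 3.129, 0.002]
wrist_force: [0.6, 0.5, 0.1]
gripper_width: 0.0854
gripper_force: 0.0
```

>>> arm_command --moves '[{"grip": -1,"dx": 0.1,"dy": -0.15,"dz": 0.3,"ax": 0,"ay": 0,"az": 0},{"grip": 1,"dx": 0,"dy": 0,"dz": 0,"ax": 0,"ay": 0,"az": 0},{"grip": 1,"dx": 0,"dy": 0,"dz": 0,"ax": 0,"ay": 0,"az": 0},{"grip": 1,"dx": 0,"dy": 0,"dz": 0,"ax": 0,"ay": 0,"az": 0},{"grip": 1,"dx": 0,"dy": 0,"dz": 0,"ax": 0,"ay": 0,"az": 0},{"grip": 1,"dx": 0,"dy": 0,"dz": 0,"ax": 0,"ay": 0,"az": 0},{"grip": 1,"dx": 0,"dy": 0,"dz": 0,"ax": 0,"ay": 0,"az": 0}]'

```text
clock: 10.95
tool_pos: [0.5391, 0.2897, 0.059]
tool_rot: [0.246, 3.131, 0.001]
wrist_force: [0.5, 0.9, 3.5]
gripper_width: 0.0442
gripper_force: 61.5
```

>>> arm_command --moves '[{"grip": 1,"dx": 0,"dy": 0,"dz": -0.5,"ax": 0,"ay": 0,"az": 0},{"grip": 1,"dx": 0,"dy": 0,"dz": -1.5,"ax": 0,"ay": 0,"az": 0},{"grip": 1,"dx": 0,"dy": 0,"dz": -2.5,"ax": 0,"ay": 0,"az": 0},{"grip": 1,"dx": 0,"dy": 0,"dz": -2.5,"ax": 0,"ay": 0,"az": 0},{"grip": 1,"dx": 0,"dy": 0,"dz": -2,"ax": 0,"ay": 0,"az": 0},{"grip": 1,"dx": 0,"dy": 0,"dz": 0,"ax": 0,"ay": 0,"az": 0},{"grip": 1,"dx": 0,"dy": 0,"dz": 0,"ax": 0,"ay": 0,"az": 0}]'

```text
clock: 11.65
tool_pos: [0.5387, 0.2895, 0.1487]
tool_rot: [0.246, 3.131, 0.001]
wrist_force: [-0.8, -0.1, -1.5]
gripper_width: 0.0443
gripper_force: 61.3
```

```bash
python3 - <<'E'
from h import *
o,M=pose()
d=grab('wrist','w8.png'); W=world(d); np.savez('w8.npz',W=W,im=d['image'])
t=(W.reshape(-1,3)-o['tool_pos'])@M
t=t[(abs(t[:,1])<.022)&(abs(t[:,0])<.035)&(abs(t[:,2])<.03)]; print(np.histogram(t[:,2],np.arange(-.03,.03,.003))[0])
p=t[abs(t[:,2]-np.median(t[:,2]))<.004]; print('washer in tool',len(p),rect(p),np.median(p,0))
s=W.reshape(-1,3); s=s[np.hypot(s[:,0]-.5375,s[:,1]-.29)<.06]
p=s[(s[:,2]>.0675)&(s[:,2]<.0755)]; print('tube',len(p),rect(p))
go(.5121,-.0217,.1,86)
E
```

```text
t 11.7 tcp [0.5387 0.2895 0.1487] yaw_y 81.0 w 0.0443 gf 61.3 F [-0.8 -0.1 -1.5] q6 -1.01 zaxis [ 0.001  0.    -1.   ]
[  73   74   57 5921 2780  165    0    0    0    0    0    0    0    0
    0    0    0    0    0]
washer in tool 8792 (array([-0.0009, -0.    ]), array([0.044 , 0.0472]), 0.0) [ 0.00185947 -0.00019436 -0.01827102]
tube 3867 (array([0.5234, 0.2912]), array([0.035 , 0.0623]), 175.2)
t 11.7 tcp [0.538  0.2892 0.1473] yaw_y 81.0 w 0.0438 gf 61.3 F [ 0.9 -1.  -1.6] q6 -1.01 zaxis [-0.002 -0.001 -1.   ]
GO az -0.087  then dx 0.42 dy -31.20 dz 4.73 cm
```

View pics/w8.png

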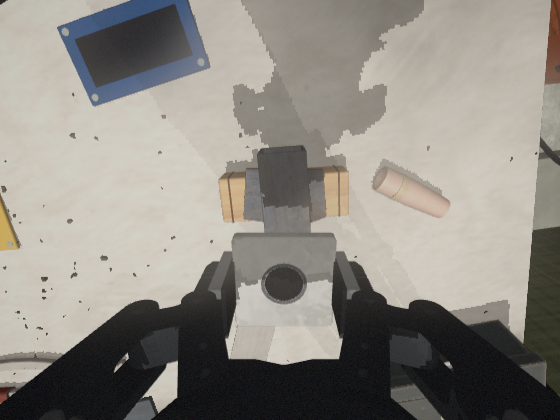

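The washer is held flat and centred at (284,280), and the tube and plate below stayed put. Move to yellow.

>>> arm_command --moves '[{"grip": 1,"dx": 0,"dy": 0,"dz": 0,"ax": 0,"ay": 0,"az": -0.09},{"grip": 1,"dx": 0.1,"dy": -3.5,"dz": 0,"ax": 0,"ay": 0,"az": 0},{"grip": 1,"dx": 0.1,"dy": -4.8,"dz": 0,"ax": 0,"ay": 0,"az": 0},{"grip": 1,"dx": 0.1,"dy": -4.8,"dz": 0,"ax": 0,"ay": 0,"az": 0},{"grip": 1,"dx": 0.1,"dy": -4.8,"dz": 0,"ax": 0,"ay": 0,"az": 0},{"grip": 1,"dx": 0,"dy": -4.8,"dz": 0,"ax": 0,"ay": 0,"az": 0},{"grip": 1,"dx": 0,"dy": -4.8,"dz": 0,"ax": 0,"ay": 0,"az": 0},{"grip": 1,"dx": 0,"dy": -3.7,"dz": 0,"ax": 0,"ay": 0,"az": 0},{"grip": 1,"dx": 0,"dy": 0,"dz": 0,"ax": 0,"ay": 0,"az": 0},{"grip": 1,"dx": 0,"dy": 0,"dz": 0,"ax": 0,"ay": 0,"az": 0}]'

```text
clock: 12.7
tool_pos: [0.5128, -0.0219, 0.1466]
tool_rot: [-0.108, -3.137, -0.002]
wrist_force: [0.2, 0.7, -1.8]
gripper_width: 0.0441
gripper_force: 61.5
```

```bash
python3 - <<'E'
from h import *
pose()
d=grab('wrist','w9.png'); tile(d,'yel'); tile(d,'green')
go(.5121,-.0217,.03,86)
E
```

```text
t 12.7 tcp [ 0.5128 -0.0219  0.1466] yaw_y 86.0 w 0.0441 gf 61.5 F [ 0.2  0.7 -1.8] q6 -1.66 zaxis [-0.003  0.001 -1.   ]
yel 3233 (array([ 0.5122, -0.0224]), array([0.0782, 0.0788]), 86.2) z 0.0054
green 2182 (array([ 0.4001, -0.1759]), array([0.0691, 0.0983]), 109.8) z 0.0056
t 12.8 tcp [ 0.5131 -0.0211  0.1469] yaw_y 86.2 w 0.0439 gf 61.5 F [-0.7  0.3 -1.7] q6 -1.66 zaxis [-0.003  0.001 -1.   ]
GO az 0.003  then dx 0.10 dy -0.07 dz 11.69 cmh.py:33: RuntimeWarning: All-NaN slice encountered
  k,l,st,c=cv2.connectedComponentsWithStats((m>0).astype(np.uint8)); ok=[i for i in range(1,k) if abs(np.nanmedian(W[l==i][:,2])-.004)<.006]
```

View pics/w9.png

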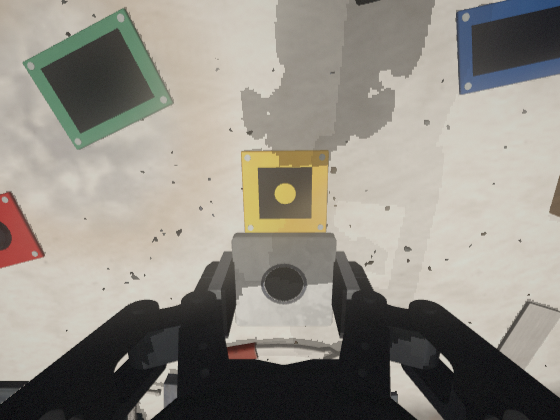

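The yellow tile's square is at (285,193) and the washer is squared to it. Lower.

>>> arm_command --moves '[{"grip": 1,"dx": 0.1,"dy": -0.1,"dz": 2,"ax": 0,"ay": 0,"az": 0},{"grip": 1,"dx": 0,"dy": 0,"dz": 3,"ax": 0,"ay": 0,"az": 0},{"grip": 1,"dx": 0,"dy": 0,"dz": 3,"ax": 0,"ay": 0,"az": 0},{"grip": 1,"dx": 0,"dy": 0,"dz": 3,"ax": 0,"ay": 0,"az": 0},{"grip": 1,"dx": 0,"dy": 0,"dz": 2,"ax": 0,"ay": 0,"az": 0},{"grip": 1,"dx": 0,"dy": 0,"dz": 1,"ax": 0,"ay": 0,"az": 0},{"grip": 1,"dx": 0,"dy": 0,"dz": 0.3,"ax": 0,"ay": 0,"az": 0},{"grip": 1,"dx": 0,"dy": 0,"dz": 0,"ax": 0,"ay": 0,"az": 0},{"grip": 1,"dx": 0,"dy": 0,"dz": 0,"ax": 0,"ay": 0,"az": 0},{"grip": 1,"dx": 0,"dy": 0,"dz": 0,"ax": 0,"ay": 0,"az": 0}]'

```text
clock: 13.75
tool_pos: [0.514, -0.0225, 0.0068]
tool_rot: [0.105, 3.137, -0.0]
wrist_force: [0.1, -0.3, -2.1]
gripper_width: 0.0445
gripper_force: 61.5
```

>>> arm_command --moves '[{"grip": 1,"dx": 0,"dy": 0,"dz": 0.1,"ax": 0,"ay": 0,"az": 0},{"grip": 1,"dx": 0,"dy": 0,"dz": 0.1,"ax": 0,"ay": 0,"az": 0},{"grip": 1,"dx": 0,"dy": 0,"dz": 0,"ax": 0,"ay": 0,"az": 0},{"grip": 1,"dx": 0,"dy": 0,"dz": 0,"ax": 0,"ay": 0,"az": 0}]'

```text
clock: 14.15
tool_pos: [0.5128, -0.0225, 0.0033]
tool_rot: [0.105, 3.14, 0.0]
wrist_force: [0.1, 0.7, -2.1]
gripper_width: 0.0441
gripper_force: 61.5
```

>>> arm_command --moves '[{"grip": 1,"dx": 0,"dy": 0,"dz": 0.1,"ax": 0,"ay": 0,"az": 0},{"grip": 1,"dx": 0,"dy": 0,"dz": 0.1,"ax": 0,"ay": 0,"az": 0},{"grip": 1,"dx": 0,"dy": 0,"dz": 0,"ax": 0,"ay": 0,"az": 0},{"grip": 1,"dx": 0,"dy": 0,"dz": 0,"ax": 0,"ay": 0,"az": 0}]'

```text
clock: 14.55
tool_pos: [0.5129, -0.0225, 0.0021]
tool_rot: [0.105, 3.14, -0.0]
wrist_force: [-3.0, 0.5, 5.6]
gripper_width: 0.044
gripper_force: 65.1
```

>>> arm_command --moves '[{"grip": 1,"dx": 0,"dy": 0,"dz": 0.1,"ax": 0,"ay": 0,"az": 0},{"grip": 1,"dx": 0,"dy": 0,"dz": 0.1,"ax": 0,"ay": 0,"az": 0},{"grip": 1,"dx": 0,"dy": 0,"dz": 0,"ax": 0,"ay": 0,"az": 0},{"grip": 1,"dx": 0,"dy": 0,"dz": 0,"ax": 0,"ay": 0,"az": 0}]'

```text
clock: 14.95
tool_pos: [0.513, -0.0225, 0.002]
tool_rot: [0.105, 3.14, -0.0]
wrist_force: [-7.8, 0.4, 15.6]
gripper_width: 0.0438
gripper_force: 70.6
```

Fingertip contact is at TCP z 0.002. I'll back off slightly and release.

>>> arm_command --moves '[{"grip": 1,"dx": 0,"dy": 0,"dz": -0.3,"ax": 0,"ay": 0,"az": 0},{"grip": 1,"dx": 0,"dy": 0,"dz": 0,"ax": 0,"ay": 0,"az": 0},{"grip": -1,"dx": 0,"dy": 0,"dz": 0,"ax": 0,"ay": 0,"az": 0},{"grip": -1,"dx": 0,"dy": 0,"dz": 0,"ax": 0,"ay": 0,"az": 0},{"grip": -1,"dx": 0,"dy": 0,"dz": 0,"ax": 0,"ay": 0,"az": 0},{"grip": -1,"dx": 0,"dy": 0,"dz": -3,"ax": 0,"ay": 0,"az": 0},{"grip": -1,"dx": 0,"dy": 0,"dz": -4.5,"ax": 0,"ay": 0,"az": 0},{"grip": -1,"dx": 0,"dy": 0,"dz": -4.5,"ax": 0,"ay": 0,"az": 0},{"grip": -1,"dx": 0,"dy": 0,"dz": -3,"ax": 0,"ay": 0,"az": 0},{"grip": -1,"dx": 0,"dy": 0,"dz": 0,"ax": 0,"ay": 0,"az": 0}]'

```text
clock: 15.95
tool_pos: [0.5162, -0.023, 0.1586]
tool_rot: [0.104, 3.128, -0.002]
wrist_force: [0.8, -1.0, 0.4]
gripper_width: 0.0853
gripper_force: 0.0
```

```bash
python3 - <<'E'
from h import *
d=grab('wrist','w10.png'); W=world(d); tile(d,'yel')
s=W.reshape(-1,3); s=s[np.hypot(s[:,0]-.5122,s[:,1]+.0224)<.05]
p=s[(s[:,2]>.009)&(s[:,2]<.016)]; print('washer',len(p),rect(p),p.mean(0),s[:,2].max())
go(.5349,.2915,.15,83)
E
```

```text
yel 2279 (array([ 0.5104, -0.0221]), array([0.0749, 0.0792]), 87.1) z 0.0053
washer 2246 (array([ 0.5134, -0.0239]), array([0.0459, 0.0461]), 86.4) [ 0.51269978 -0.02389894  0.01138388] 0.25840582827638214
t 16.0 tcp [ 0.5146 -0.0227  0.1554] yaw_y 86.2 w 0.0855 gf 0.0 F [ 0.2 -0.1 -0.6] q6 -1.66 zaxis [ 0.006 -0.001 -1.   ]
GO az 0.055  then dx 1.81 dy 31.44 dz 0.54 cm
```

The washer is on its mark within 2 mm. Now the tube.

>>> arm_command --moves '[{"grip": -1,"dx": 0.2,"dy": 3.5,"dz": 0,"ax": 0,"ay": 0,"az": 0},{"grip": -1,"dx": 0.3,"dy": 4.8,"dz": 0,"ax": 0,"ay": 0,"az": 0},{"grip": -1,"dx": 0.3,"dy": 4.8,"dz": 0,"ax": 0,"ay": 0,"az": 0},{"grip": -1,"dx": 0.3,"dy": 4.8,"dz": 0,"ax": 0,"ay": 0,"az": 0},{"grip": -1,"dx": 0.3,"dy": 4.8,"dz": 0,"ax": 0,"ay": 0,"az": 0},{"grip": -1,"dx": 0.3,"dy": 4.8,"dz": 0,"ax": 0,"ay": 0,"az": 0},{"grip": -1,"dx": 0.3,"dy": 4,"dz": 0,"ax": 0,"ay": 0,"az": 0},{"grip": -1,"dx": 0,"dy": 0,"dz": 0,"ax": 0,"ay": 0,"az": 0},{"grip": -1,"dx": 0,"dy": 0,"dz": 0,"ax": 0,"ay": 0,"az": 0}]'

```text
clock: 16.9
tool_pos: [0.5127, 0.2933, 0.1498]
tool_rot: [-0.102, -3.136, 0.004]
wrist_force: [1.1, 0.7, 0.4]
gripper_width: 0.0853
gripper_force: 0.0
```

```bash
python3 - <<'E'
from h import *
d=grab('wrist','w11.png'); W=world(d); np.savez('w11.npz',W=W,im=d['image'])
s=W.reshape(-1,3); s=s[np.hypot(s[:,0]-.5355,s[:,1]-.29)<.07]
for n,lo,hi in (('tube',.0675,.076),('plate',.0375,.044),('blk',.029,.034)):
  p=s[(s[:,2]>lo)&(s[:,2]<hi)]; print(n,len(p),rect(p),p.mean(0))
p=s[(s[:,2]>.069)]; go(*rect(p)[0],.049,rect(p)[2]+90)
E
```

```text
tube 4642 (array([0.5347, 0.2902]), array([0.035 , 0.0855]), 175.2) [0.5320975  0.29045944 0.07129098]
plate 361 (array([0.5213, 0.2897]), array([0.0592, 0.0673]), 87.4) [0.4995731  0.29328122 0.03879227]
blk 1967 (array([0.5329, 0.2896]), array([0.0482, 0.1118]), 84.3) [0.53488926 0.28909999 0.03126373]
t 16.9 tcp [0.5131 0.2924 0.1503] yaw_y 86.2 w 0.0852 gf 0.0 F [-0.4 -0.  -0.4] q6 -1.08 zaxis [-0.003 -0.002 -1.   ]
GO az 0.813  then dx -0.23 dy 0.27 dz 10.13 cm
```

>>> arm_command --moves '[{"grip": -1,"dx": -1,"dy": -0.1,"dz": 1,"ax": 0,"ay": 0,"az": 0.015},{"grip": -1,"dx": -1.2,"dy": 0,"dz": 2,"ax": 0,"ay": 0,"az": 0},{"grip": -1,"dx": 0,"dy": 0,"dz": 2.5,"ax": 0,"ay": 0,"az": 0},{"grip": -1,"dx": 0,"dy": 0,"dz": 2.5,"ax": 0,"ay": 0,"az": 0},{"grip": -1,"dx": 0,"dy": 0,"dz": 2,"ax": 0,"ay": 0,"az": 0},{"grip": -1,"dx": 0,"dy": 0,"dz": 0.5,"ax": 0,"ay": 0,"az": 0},{"grip": -1,"dx": 0,"dy": 0,"dz": 0,"ax": 0,"ay": 0,"az": 0},{"grip": -1,"dx": 0,"dy": 0,"dz": 0,"ax": 0,"ay": 0,"az": 0},{"grip": -1,"dx": 0,"dy": 0,"dz": 0,"ax": 0,"ay": 0,"az": 0}]'

```text
clock: 17.85
tool_pos: [0.537, 0.2906, 0.0491]
tool_rot: [0.129, 3.136, 0.002]
wrist_force: [0.9, -0.2, -0.3]
gripper_width: 0.0853
gripper_force: 0.0
```

>>> arm_command --moves '[{"grip": -1,"dx": 0.1,"dy": 0,"dz": 0.4,"ax": 0,"ay": 0,"az": 0},{"grip": -1,"dx": 0,"dy": 0,"dz": 0,"ax": 0,"ay": 0,"az": 0},{"grip": 1,"dx": 0,"dy": 0,"dz": 0,"ax": 0,"ay": 0,"az": 0},{"grip": 1,"dx": 0,"dy": 0,"dz": 0,"ax": 0,"ay": 0,"az": 0},{"grip": 1,"dx": 0,"dy": 0,"dz": 0,"ax": 0,"ay": 0,"az": 0},{"grip": 1,"dx": 0,"dy": 0,"dz": 0,"ax": 0,"ay": 0,"az": 0},{"grip": 1,"dx": 0,"dy": 0,"dz": 0,"ax": 0,"ay": 0,"az": 0},{"grip": 1,"dx": 0,"dy": 0,"dz": 0,"ax": 0,"ay": 0,"az": 0},{"grip": 1,"dx": 0,"dy": 0,"dz": 0,"ax": 0,"ay": 0,"az": 0}]'

```text
clock: 18.75
tool_pos: [0.5351, 0.2908, 0.0437]
tool_rot: [0.128, 3.138, 0.001]
wrist_force: [0.5, 1.5, 2.1]
gripper_width: 0.0336
gripper_force: 60.8
```

>>> arm_command --moves '[{"grip": 1,"dx": 0,"dy": 0,"dz": -0.5,"ax": 0,"ay": 0,"az": 0},{"grip": 1,"dx": 0,"dy": 0,"dz": -1.5,"ax": 0,"ay": 0,"az": 0},{"grip": 1,"dx": 0,"dy": 0,"dz": -3,"ax": 0,"ay": 0,"az": 0},{"grip": 1,"dx": 0,"dy": 0,"dz": -3,"ax": 0,"ay": 0,"az": 0},{"grip": 1,"dx": 0,"dy": 0,"dz": -3,"ax": 0,"ay": 0,"az": 0},{"grip": 1,"dx": 0,"dy": 0,"dz": 0,"ax": 0,"ay": 0,"az": 0},{"grip": 1,"dx": 0,"dy": 0,"dz": 0,"ax": 0,"ay": 0,"az": 0},{"grip": 1,"dx": 0,"dy": 0,"dz": 0,"ax": 0,"ay": 0,"az": 0}]'

```text
clock: 19.55
tool_pos: [0.5337, 0.2901, 0.1514]
tool_rot: [-0.128, -3.136, 0.002]
wrist_force: [-0.1, -0.4, -2.1]
gripper_width: 0.0341
gripper_force: 60.4
```

```bash
cat >> h.py <<'E'
def black(d,c,r=.08):
    "dark mark of a tile near xy c"
    W=world(d); g=d['image'].max(2); m=((g<75)&(abs(W[...,2]-.005)<.005)&(np.hypot(W[...,0]-c[0],W[...,1]-c[1])<r)).astype(np.uint8)
    k,l,st,_=cv2.connectedComponentsWithStats(m); i=1+st[1:,4].argmax(); p=W[l==i]; print('mark',len(p),rect(p))
E
python3 - <<'E'
from h import *
o,M=pose()
d=grab('wrist','w12.png'); W=world(d); np.savez('w12.npz',W=W,im=d['image'])
t=(W.reshape(-1,3)-o['tool_pos'])@M; 
t=t[(abs(t[:,1])<.017)&(abs(t[:,0])<.06)&(t[:,2]<.02)&(t[:,2]>-.045)]; print(np.histogram(t[:,2],np.arange(-.045,.02,.003))[0])
p=t[(t[:,2]<-.022)&(t[:,2]>-.034)]; print('tube in tool',len(p),rect(p),np.median(p,0))
s=W.reshape(-1,3); s=s[np.hypot(s[:,0]-.5355,s[:,1]-.29)<.07]
p=s[(s[:,2]>.0335)&(s[:,2]<.039)]; print('plate',len(p),rect(p))
black(d,(.40,.185))
D=np.load('w2.npz'); 
E
```

```text
t 19.6 tcp [0.5337 0.2901 0.1514] yaw_y 85.3 w 0.0341 gf 60.4 F [-0.1 -0.4 -2.1] q6 -1.08 zaxis [-0.003 -0.001 -1.   ]
[    0   164    87    64    62 10989  1940    20    18    23    22    19
    28    29    20    32  1022    37     0     0     0]
tube in tool 13026 (array([ 0.0026, -0.    ]), array([0.034 , 0.0805]), 0.0) [ 0.00885386 -0.00032463 -0.02758896]
plate 431 (array([0.5147, 0.2929]), array([0.0103, 0.0656]), 77.5)
mark 3849 (array([0.3942, 0.1846]), array([0.0353, 0.0886]), 97.8)
```

View pics/w12.png

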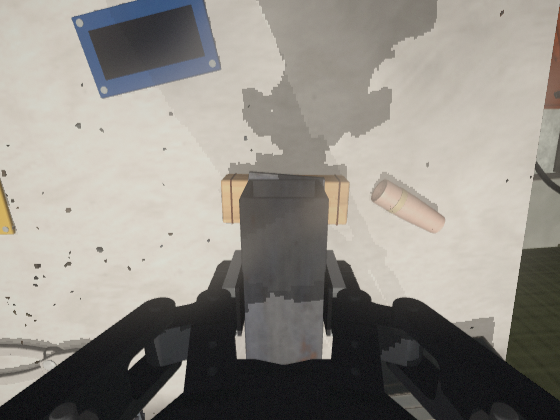

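The tube is held along its length with an empty offset, and the plate is still on the block with its edge at (290,175). The blue mark is at (147,45). I'll turn by 1.35 rad and go there.

>>> arm_command --moves '[{"grip": 1,"dx": 0,"dy": 0,"dz": 0,"ax": 0,"ay": 0,"az": 0.135},{"grip": 1,"dx": 0,"dy": 0,"dz": 0,"ax": 0,"ay": 0,"az": 0.135},{"grip": 1,"dx": 0,"dy": 0,"dz": 0,"ax": 0,"ay": 0,"az": 0.135},{"grip": 1,"dx": 0,"dy": 0,"dz": 0,"ax": 0,"ay": 0,"az": 0.135},{"grip": 1,"dx": 0,"dy": 0,"dz": 0,"ax": 0,"ay": 0,"az": 0.135},{"grip": 1,"dx": 0,"dy": 0,"dz": 0,"ax": 0,"ay": 0,"az": 0.135},{"grip": 1,"dx": 0,"dy": 0,"dz": 0,"ax": 0,"ay": 0,"az": 0.135},{"grip": 1,"dx": 0,"dy": 0,"dz": 0,"ax": 0,"ay": 0,"az": 0.135},{"grip": 1,"dx": 0,"dy": 0,"dz": 0,"ax": 0,"ay": 0,"az": 0.135},{"grip": 1,"dx": 0,"dy": 0,"dz": 0,"ax": 0,"ay": 0,"az": 0.135}]'

```text
clock: 20.6
tool_pos: [0.5337, 0.2901, 0.151]
tool_rot: [-2.067, -2.363, 0.006]
wrist_force: [-0.6, -0.9, -1.9]
gripper_width: 0.0338
gripper_force: 60.3
```

>>> arm_command --moves '[{"grip": 1,"dx": -1,"dy": -2,"dz": 0,"ax": 0,"ay": 0,"az": 0},{"grip": 1,"dx": -2,"dy": -3.5,"dz": 0,"ax": 0,"ay": 0,"az": 0},{"grip": 1,"dx": -2,"dy": -3.5,"dz": 0,"ax": 0,"ay": 0,"az": 0},{"grip": 1,"dx": -2,"dy": -3.5,"dz": 0,"ax": 0,"ay": 0,"az": 0},{"grip": 1,"dx": -1.5,"dy": -2.7,"dz": 0,"ax": 0,"ay": 0,"az": 0},{"grip": 1,"dx": 0,"dy": 0,"dz": 0,"ax": 0,"ay": 0,"az": 0},{"grip": 1,"dx": 0,"dy": 0,"dz": 0,"ax": 0,"ay": 0,"az": 0},{"grip": 1,"dx": 0,"dy": 0,"dz": 0,"ax": 0,"ay": 0,"az": 0}]'

```text
clock: 21.4
tool_pos: [0.3963, 0.1856, 0.1528]
tool_rot: [-2.061, -2.37, 0.0]
wrist_force: [-0.9, -0.2, -2.8]
gripper_width: 0.0341
gripper_force: 60.6
```

```bash
python3 - <<'E'
from h import *
d=grab('wrist','w13.png'); black(d,(.394,.185)); tile(d,'blue')
d=grab('top','t2.png'); W=world(d); s=W.reshape(-1,3); s=s[np.hypot(s[:,0]-.5355,s[:,1]-.29)<.07]
p=s[(s[:,2]>.0335)&(s[:,2]<.04)]; print('plate top cam',len(p),rect(p),p.mean(0))
go(.3942,.1846,.013,7.8)
E
```

```text
mark 774 (array([0.3894, 0.212 ]), array([0.0322, 0.033 ]), 97.7)
blue 214 (array([0.4164, 0.2177]), array([0.0085, 0.0347]), 98.9) z 0.0054
plate top cam 184 (array([0.5371, 0.2954]), array([0.0487, 0.095 ]), 79.2) [0.53536529 0.29046416 0.03622974]
t 21.5 tcp [0.3966 0.1858 0.153 ] yaw_y 8.0 w 0.0340 gf 60.6 F [ 0.8 -0.4 -1.6] q6 0.17 zaxis [-0.001 -0.    -1.   ]
GO az 0.003  then dx -0.08 dy -0.25 dz 14.00 cm
```

>>> arm_command --moves '[{"grip": 1,"dx": -0.1,"dy": -0.15,"dz": 2,"ax": 0,"ay": 0,"az": 0},{"grip": 1,"dx": 0,"dy": 0,"dz": 3,"ax": 0,"ay": 0,"az": 0},{"grip": 1,"dx": 0,"dy": 0,"dz": 3,"ax": 0,"ay": 0,"az": 0},{"grip": 1,"dx": 0,"dy": 0,"dz": 3,"ax": 0,"ay": 0,"az": 0},{"grip": 1,"dx": 0,"dy": 0,"dz": 2,"ax": 0,"ay": 0,"az": 0},{"grip": 1,"dx": 0,"dy": 0,"dz": 0.7,"ax": 0,"ay": 0,"az": 0},{"grip": 1,"dx": 0,"dy": 0,"dz": 0,"ax": 0,"ay": 0,"az": 0},{"grip": 1,"dx": 0,"dy": 0,"dz": 0,"ax": 0,"ay": 0,"az": 0},{"grip": 1,"dx": 0,"dy": 0,"dz": 0,"ax": 0,"ay": 0,"az": 0},{"grip": 1,"dx": 0,"dy": 0,"dz": 0,"ax": 0,"ay": 0,"az": 0}]'

```text
clock: 22.5
tool_pos: [0.3957, 0.1845, 0.0177]
tool_rot: [2.061, 2.369, 0.004]
wrist_force: [0.6, -0.6, -1.4]
gripper_width: 0.034
gripper_force: 60.6
```

>>> arm_command --moves '[{"grip": 1,"dx": 0,"dy": 0,"dz": 0.2,"ax": 0,"ay": 0,"az": 0},{"grip": 1,"dx": 0,"dy": 0,"dz": 0.2,"ax": 0,"ay": 0,"az": 0},{"grip": 1,"dx": 0,"dy": 0,"dz": 0,"ax": 0,"ay": 0,"az": 0},{"grip": 1,"dx": 0,"dy": 0,"dz": 0,"ax": 0,"ay": 0,"az": 0}]'

```text
clock: 22.9
tool_pos: [0.395, 0.1843, 0.0126]
tool_rot: [2.061, 2.37, 0.002]
wrist_force: [1.0, 0.6, -0.5]
gripper_width: 0.0344
gripper_force: 60.7
```

>>> arm_command --moves '[{"grip": -1,"dx": 0,"dy": 0,"dz": 0,"ax": 0,"ay": 0,"az": 0},{"grip": -1,"dx": 0,"dy": 0,"dz": 0,"ax": 0,"ay": 0,"az": 0},{"grip": -1,"dx": 0,"dy": 0,"dz": 0,"ax": 0,"ay": 0,"az": 0},{"grip": -1,"dx": 0,"dy": 0,"dz": 0,"ax": 0,"ay": 0,"az": 0},{"grip": -1,"dx": 0,"dy": 0,"dz": -2,"ax": 0,"ay": 0,"az": 0},{"grip": -1,"dx": 0,"dy": 0,"dz": -4,"ax": 0,"ay": 0,"az": 0},{"grip": -1,"dx": 0,"dy": 0,"dz": -4.5,"ax": 0,"ay": 0,"az": 0},{"grip": -1,"dx": 0,"dy": 0,"dz": -4.5,"ax": 0,"ay": 0,"az": 0},{"grip": -1,"dx": 0,"dy": 0,"dz": 0,"ax": 0,"ay": 0,"az": 0},{"grip": -1,"dx": 0,"dy": 0,"dz": 0,"ax": 0,"ay": 0,"az": 0}]'

```text
clock: 23.9
tool_pos: [0.3954, 0.1844, 0.1637]
tool_rot: [2.061, 2.369, 0.005]
wrist_force: [0.9, 0.1, 0.1]
gripper_width: 0.0854
gripper_force: 0.0
```

```bash
python3 - <<'E'
from h import *
d=grab('wrist','w14.png'); W=world(d); s=W.reshape(-1,3)
p=s[(np.hypot(s[:,0]-.395,s[:,1]-.185)<.055)&(s[:,2]>.035)&(s[:,2]<.045)]; print('tube',len(p),rect(p),p.mean(0))
hsv=cv2.cvtColor(d['image'],cv2.COLOR_RGB2HSV); m=cv2.inRange(hsv,(100,100,30),(128,255,255))
p=W[(m>0)&(abs(W[...,2]-.005)<.006)&(np.hypot(W[...,0]-.395,W[...,1]-.185)<.08)]; print('blue',len(p),rect(p))
go(.535,.29,.15,-5)
E
```

```text
tube 3649 (array([0.3953, 0.183 ]), array([0.0351, 0.0851]), 97.9) [0.39503918 0.18511207 0.04044005]
blue 49 (array([0.3907, 0.1928]), array([0.0355, 0.0553]), 13.2)
t 23.9 tcp [0.3943 0.1841 0.1619] yaw_y 8.0 w 0.0852 gf 0.0 F [-0.2  0.8 -1.3] q6 0.17 zaxis [-0. -0. -1.]
GO az 0.226  then dx 11.78 dy 13.09 dz 1.19 cm
```

>>> arm_command --moves '[{"grip": -1,"dx": 0,"dy": 0,"dz": 0,"ax": 0,"ay": 0,"az": 0.12},{"grip": -1,"dx": 0,"dy": 0,"dz": 0,"ax": 0,"ay": 0,"az": 0.11},{"grip": -1,"dx": 2,"dy": 2,"dz": 0,"ax": 0,"ay": 0,"az": 0},{"grip": -1,"dx": 2.8,"dy": 3,"dz": 0,"ax": 0,"ay": 0,"az": 0},{"grip": -1,"dx": 2.8,"dy": 3,"dz": 0,"ax": 0,"ay": 0,"az": 0},{"grip": -1,"dx": 2.8,"dy": 3,"dz": 0,"ax": 0,"ay": 0,"az": 0},{"grip": -1,"dx": 1.4,"dy": 2.1,"dz": 0,"ax": 0,"ay": 0,"az": 0},{"grip": -1,"dx": 0,"dy": 0,"dz": 0,"ax": 0,"ay": 0,"az": 0},{"grip": -1,"dx": 0,"dy": 0,"dz": 0,"ax": 0,"ay": 0,"az": 0},{"grip": -1,"dx": 0,"dy": 0,"dz": 0,"ax": 0,"ay": 0,"az": 0}]'

```text
clock: 24.95
tool_pos: [0.5345, 0.289, 0.1609]
tool_rot: [-2.32, -2.117, 0.005]
wrist_force: [-0.4, -0.6, 0.0]
gripper_width: 0.0855
gripper_force: 0.0
```

```bash
python3 - <<'E'
from h import *
pose()
d=grab('wrist','w15.png'); W=world(d); s=W.reshape(-1,3); s=s[np.hypot(s[:,0]-.535,s[:,1]-.29)<.08]
print(np.histogram(s[:,2],np.arange(.02,.05,.002))[0])
for lo,hi in ((.0338,.042),(.0345,.042),(.026,.0335)):
  p=s[(s[:,2]>lo)&(s[:,2]<hi)]; print(lo,len(p),rect(p),p.mean(0))
E
```

```text
t 24.9 tcp [0.5345 0.289  0.1609] yaw_y -5.2 w 0.0855 gf 0.0 F [-0.4 -0.6  0. ] q6 0.49 zaxis [-0.003 -0.001 -1.   ]
[   1    0    0    7  100 1484  429  950 2965   41    0    0    0    0]
0.0338 3956 (array([0.5362, 0.2893]), array([0.051 , 0.0716]), 80.3) [0.5350955  0.29078439 0.03647513]
0.0345 3942 (array([0.5362, 0.2893]), array([0.051 , 0.0716]), 80.3) [0.53511887 0.29069377 0.03648291]
0.026 2019 (array([0.5349, 0.2893]), array([0.0433, 0.1117]), 84.5) [0.53721164 0.29854309 0.03135169]
```

View pics/w15.png

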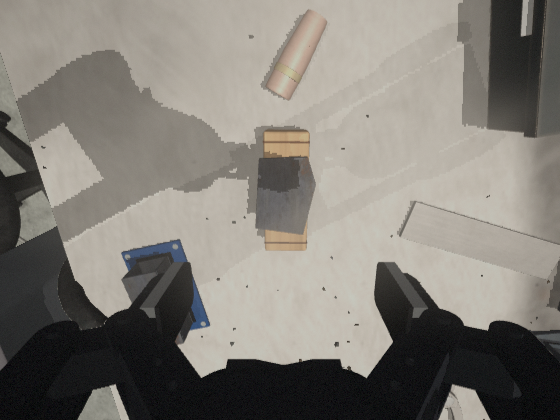

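The plate lies on the block at (285,195) with its clipped corner at upper right, and the tube sits on blue at (160,290). I'll fit the plate's outline to get its true angle.

```bash
python3 - <<'E'
from h import *
d=grab('wrist','w16.png'); W=world(d); np.savez('w16.npz',W=W,im=d['image'])
m=((W[...,2]>.0345)&(W[...,2]<.042)&(np.hypot(W[...,0]-.535,W[...,1]-.29)<.08)).astype(np.uint8)
k,l,st,_=cv2.connectedComponentsWithStats(m); i=1+st[1:,4].argmax()
p=W[l==i][:,:2].astype(np.float32); h=cv2.convexHull(p*1000)
a=cv2.approxPolyDP(h,2.5,True)[:,0]; print(a.round(1).tolist())
for q,r in zip(a,np.roll(a,-1,0)): print('%.1f mm at %.1f'%(np.hypot(*(r-q)),np.degrees(np.arctan2(*(r-q)[::-1]))%180))
E
```

```text
[[557.4000244140625, 322.0], [517.0, 324.0], [506.0, 261.70001220703125], [548.7000122070312, 251.3000030517578], [562.5999755859375, 293.79998779296875]]
40.4 mm at 177.2
63.2 mm at 80.0
43.9 mm at 166.3
44.7 mm at 72.0
28.6 mm at 100.5
```

```bash
python3 - <<'E'
from h import *
W=np.load('w16.npz')['W']
m=((W[...,2]>.0345)&(W[...,2]<.042)&(np.hypot(W[...,0]-.535,W[...,1]-.29)<.08)).astype(np.uint8)
k,l,st,_=cv2.connectedComponentsWithStats(m); i=1+st[1:,4].argmax(); p=W[l==i]
n=np.linalg.lstsq(np.c_[p[:,:2]-[.535,.29],np.ones(len(p))],p[:,2],rcond=None)[0]; print('plane',n.round(4))
for a in range(74,94,2):
    v=np.array([np.cos(np.radians(a)),np.sin(np.radians(a))]); u=np.array([v[1],-v[0]])
    x,y=p[:,:2]@u,p[:,:2]@v; c=u*(x.max()+x.min())/2+v*(y.max()+y.min())/2
    print(a,'w %.1f l %.1f'%((np.ptp(x))*1e3,(np.ptp(y))*1e3),c.round(4))
# width profile along 84.5
v=np.array([np.cos(np.radians(84.5)),np.sin(np.radians(84.5))]); u=np.array([v[1],-v[0]]); q=p[:,:2]-[.535,.2895]
for y in np.arange(-.036,.037,.006):
    x=(q@u)[abs(q@v-y)<.002]
    if len(x): print('%.0f: %.1f %.1f'%(y*1e3,x.min()*1e3,x.max()*1e3),end=' | ')
E
```

```text
plane [-0.0007 -0.0006  0.0365]
74 w 52.6 l 72.5 [0.5343 0.2909]
76 w 52.1 l 71.8 [0.5349 0.2906]
78 w 51.5 l 71.1 [0.5355 0.2903]
80 w 50.9 l 71.2 [0.536  0.2896]
82 w 51.6 l 71.3 [0.5358 0.289 ]
84 w 52.9 l 71.3 [0.5354 0.2885]
86 w 54.2 l 71.4 [0.535 0.288]
88 w 55.6 l 71.9 [0.5347 0.2877]
90 w 56.9 l 72.9 [0.5345 0.2877]
92 w 58.2 l 73.8 [0.5343 0.2877]
-36: -4.9 18.2 | -30: -26.2 18.9 | -24: -26.0 19.8 | -18: -24.9 21.4 | -12: -24.9 23.2 | -6: -24.8 23.9 | -0: -23.7 25.5 | 6: -23.5 27.0 | 12: -23.5 26.8 | 18: -22.4 25.7 | 24: -22.4 23.8 | 30: -22.2 21.9 | 36: 7.2 19.1 |
```

The plate has irregular sides: about 5° of skew on the left edge and a vertex on the right. Its bounding-box axis is about 85.5°, centre (0.535, 0.288). I'll grasp just past the middle.

>>> arm_command --moves '[{"grip": -1,"dx": 0.35,"dy": 0.15,"dz": 1.2,"ax": 0,"ay": 0,"az": 0.04},{"grip": -1,"dx": 0,"dy": 0,"dz": 3,"ax": 0,"ay": 0,"az": 0},{"grip": -1,"dx": 0,"dy": 0,"dz": 3,"ax": 0,"ay": 0,"az": 0},{"grip": -1,"dx": 0,"dy": 0,"dz": 3,"ax": 0,"ay": 0,"az": 0},{"grip": -1,"dx": 0,"dy": 0,"dz": 2,"ax": 0,"ay": 0,"az": 0},{"grip": -1,"dx": 0,"dy": 0,"dz": 1,"ax": 0,"ay": 0,"az": 0},{"grip": -1,"dx": 0,"dy": 0,"dz": 0,"ax": 0,"ay": 0,"az": 0},{"grip": -1,"dx": 0,"dy": 0,"dz": 0,"ax": 0,"ay": 0,"az": 0},{"grip": -1,"dx": 0,"dy": 0,"dz": 0,"ax": 0,"ay": 0,"az": 0},{"grip": -1,"dx": 0,"dy": 0,"dz": 0,"ax": 0,"ay": 0,"az": 0}]'

```text
clock: 26.05
tool_pos: [0.5387, 0.2936, 0.0322]
tool_rot: [2.361, 2.071, 0.005]
wrist_force: [-0.3, 0.1, -0.6]
gripper_width: 0.0854
gripper_force: 0.0
```

```bash
python3 - <<'E'
from h import *
go(.5366,.2924,.024,-7.5)
E
```

```text
t 26.1 tcp [0.5387 0.2936 0.0322] yaw_y -7.5 w 0.0854 gf 0.0 F [-0.3  0.1 -0.6] q6 0.54 zaxis [ 0.003  0.001 -1.   ]
GO az -0.000  then dx -0.14 dy -0.19 dz 0.82 cm
```

>>> arm_command --moves '[{"grip": -1,"dx": 0,"dy": 0,"dz": 0.4,"ax": 0,"ay": 0,"az": 0},{"grip": -1,"dx": 0,"dy": 0,"dz": 0,"ax": 0,"ay": 0,"az": 0},{"grip": -1,"dx": 0,"dy": 0,"dz": 0,"ax": 0,"ay": 0,"az": 0},{"grip": -1,"dx": 0,"dy": 0,"dz": 0,"ax": 0,"ay": 0,"az": 0}]'

```text
clock: 26.45
tool_pos: [0.5376, 0.2931, 0.0262]
tool_rot: [-2.362, -2.071, 0.0]
wrist_force: [-0.5, -0.1, -0.3]
gripper_width: 0.0853
gripper_force: 0.0
```

>>> arm_command --moves '[{"grip": -1,"dx": 0,"dy": -0.05,"dz": 0.15,"ax": 0,"ay": 0,"az": 0},{"grip": 1,"dx": 0,"dy": 0,"dz": 0,"ax": 0,"ay": 0,"az": 0},{"grip": 1,"dx": 0,"dy": 0,"dz": 0,"ax": 0,"ay": 0,"az": 0},{"grip": 1,"dx": 0,"dy": 0,"dz": 0,"ax": 0,"ay": 0,"az": 0},{"grip": 1,"dx": 0,"dy": 0,"dz": 0,"ax": 0,"ay": 0,"az": 0},{"grip": 1,"dx": 0,"dy": 0,"dz": 0,"ax": 0,"ay": 0,"az": 0},{"grip": 1,"dx": 0,"dy": 0,"dz": 0,"ax": 0,"ay": 0,"az": 0},{"grip": 1,"dx": 0,"dy": 0,"dz": 0,"ax": 0,"ay": 0,"az": 0}]'

```text
clock: 27.25
tool_pos: [0.5376, 0.2934, 0.0254]
tool_rot: [2.362, 2.071, 0.002]
wrist_force: [-0.5, 0.7, 3.7]
gripper_width: 0.049
gripper_force: 62.2
```

>>> arm_command --moves '[{"grip": 1,"dx": 0,"dy": 0,"dz": -0.5,"ax": 0,"ay": 0,"az": 0},{"grip": 1,"dx": 0,"dy": 0,"dz": -1.5,"ax": 0,"ay": 0,"az": 0},{"grip": 1,"dx": 0,"dy": 0,"dz": -3,"ax": 0,"ay": 0,"az": 0},{"grip": 1,"dx": 0,"dy": 0,"dz": -3,"ax": 0,"ay": 0,"az": 0},{"grip": 1,"dx": 0,"dy": 0,"dz": -3,"ax": 0,"ay": 0,"az": 0},{"grip": 1,"dx": 0,"dy": 0,"dz": -1,"ax": 0,"ay": 0,"az": 0},{"grip": 1,"dx": 0,"dy": 0,"dz": 0,"ax": 0,"ay": 0,"az": 0},{"grip": 1,"dx": 0,"dy": 0,"dz": 0,"ax": 0,"ay": 0,"az": 0},{"grip": 1,"dx": 0,"dy": 0,"dz": 0,"ax": 0,"ay": 0,"az": 0}]'

```text
clock: 28.15
tool_pos: [0.5359, 0.2926, 0.1422]
tool_rot: [-2.361, -2.07, 0.007]
wrist_force: [0.5, -0.6, -2.5]
gripper_width: 0.0488
gripper_force: 62.1
```

```bash
cat > pl.py <<'E'
from h import *
def bb(p,angs):
    for a in angs:
        v=np.array([np.cos(np.radians(a)),np.sin(np.radians(a))]); u=np.array([v[1],-v[0]])
        x,y=p[:,:2]@u,p[:,:2]@v; c=u*(x.max()+x.min())/2+v*(y.max()+y.min())/2
        print(a,'w %.1f l %.1f'%((np.ptp(x))*1e3,(np.ptp(y))*1e3),c.round(4))
def hand():
    o,M=pose(); d=grab('wrist','hand.png'); W=world(d)
    T=(W-o['tool_pos'])@M
    m=((abs(T[...,2]+.011)<.008)&(abs(T[...,1])<.035)&(abs(T[...,0])<.06)).astype(np.uint8)
    t=T[m>0]; print(np.histogram(t[:,2],np.arange(-.02,0,.002))[0]); z=np.median(t[:,2])
    m&=(abs(T[...,2]-z)<.0025).astype(np.uint8)
    k,l,st,_=cv2.connectedComponentsWithStats(m); p=T[l==1+st[1:,4].argmax()]
    print('top z',z,'plane',np.linalg.lstsq(np.c_[p[:,:2],np.ones(len(p))],p[:,2],rcond=None)[0].round(4))
    for x in np.arange(-.042,.043,.006):
        y=p[abs(p[:,0]-x)<.002,1]
        if len(y): print('%.0f: %.1f %.1f'%(x*1e3,y.min()*1e3,y.max()*1e3),end=' | ')
    print(); return p
E
python3 - <<'E'
from pl import *
p=hand(); bb(p,range(-10,12,2))
d=grab('top'); tile(d,'green')
E
```

```text
t 28.1 tcp [0.5359 0.2926 0.1422] yaw_y -7.5 w 0.0488 gf 62.1 F [ 0.5 -0.6 -2.5] q6 0.54 zaxis [-0.004 -0.002 -1.   ]
[   70   154   149   602 11506   655   117     6     0]
top z -0.011019881918031963 plane [ 0.0014  0.0008 -0.011 ]
-42: 13.9 17.6 | -36: -25.6 19.3 | -30: -25.5 20.2 | -24: -25.1 21.5 | -18: -25.3 22.2 | -12: -24.0 25.4 | -6: -23.9 25.3 | -0: -24.0 25.5 | 6: -24.0 25.4 | 12: -26.4 26.9 | 18: -24.5 23.2 | 24: -24.1 21.0 | 30: -23.5 18.9 | 
-10 w 64.0 l 74.9 [-0.0052  0.0017]
-8 w 62.8 l 74.0 [-0.0053  0.002 ]
-6 w 61.7 l 73.0 [-0.0054  0.0022]
-4 w 61.8 l 72.5 [-0.0053  0.0016]
-2 w 61.9 l 72.5 [-0.0048  0.0011]
0 w 62.0 l 72.5 [-0.0042  0.0006]
2 w 61.9 l 72.3 [-0.0037  0.0001]
4 w 61.8 l 72.2 [-0.0031 -0.0003]
6 w 61.6 l 72.1 [-0.0025 -0.0007]
8 w 61.3 l 72.9 [-0.0024 -0.0011]
10 w 61.0 l 73.9 [-0.0024 -0.0015]
green 236 (array([ 0.4053, -0.1731]), array([0.0755, 0.0959]), 109.8) z 0.0034
```

View pics/hand.png

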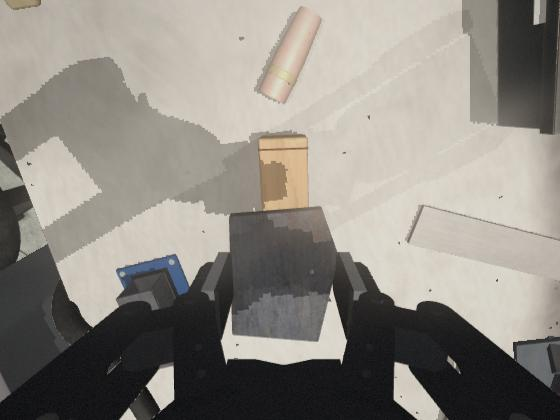

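The plate is held flat at (280,270). I'll stop about 8 cm short of the green tile and look at it.

>>> arm_command --moves '[{"grip": 1,"dx": 0,"dy": 0,"dz": 0,"ax": 0,"ay": 0,"az": -0.14},{"grip": 1,"dx": 0,"dy": 0,"dz": 0,"ax": 0,"ay": 0,"az": -0.14},{"grip": 1,"dx": 0,"dy": 0,"dz": 0,"ax": 0,"ay": 0,"az": -0.14},{"grip": 1,"dx": -1.5,"dy": -1.2,"dz": 0,"ax": 0,"ay": 0,"az": 0},{"grip": 1,"dx": -3,"dy": -2.4,"dz": 0,"ax": 0,"ay": 0,"az": 0},{"grip": 1,"dx": -3.5,"dy": -2.8,"dz": 0,"ax": 0,"ay": 0,"az": 0},{"grip": 1,"dx": -3.5,"dy": -2.8,"dz": 0,"ax": 0,"ay": 0,"az": 0},{"grip": 1,"dx": -3.5,"dy": -2.8,"dz": 0,"ax": 0,"ay": 0,"az": 0},{"grip": 1,"dx": -3.5,"dy": -2.8,"dz": 0,"ax": 0,"ay": 0,"az": 0},{"grip": 1,"dx": -3.5,"dy": -2.8,"dz": 0,"ax": 0,"ay": 0,"az": 0}]'

```text
clock: 29.25
tool_pos: [0.4297, 0.0308, 0.1439]
tool_rot: [-1.877, -2.518, 0.001]
wrist_force: [0.4, -0.5, -0.3]
gripper_width: 0.0489
gripper_force: 62.1
```

>>> arm_command --moves '[{"grip": 1,"dx": -3.5,"dy": -2.8,"dz": 0,"ax": 0,"ay": 0,"az": 0},{"grip": 1,"dx": -3.5,"dy": -2.8,"dz": 0,"ax": 0,"ay": 0,"az": 0},{"grip": 1,"dx": -2.5,"dy": -2,"dz": 0,"ax": 0,"ay": 0,"az": 0},{"grip": 1,"dx": -1,"dy": -0.8,"dz": 0,"ax": 0,"ay": 0,"az": 0},{"grip": 1,"dx": 0,"dy": 0,"dz": 0,"ax": 0,"ay": 0,"az": 0},{"grip": 1,"dx": 0,"dy": 0,"dz": 0,"ax": 0,"ay": 0,"az": 0},{"grip": 1,"dx": 0,"dy": 0,"dz": 0,"ax": 0,"ay": 0,"az": 0}]'

```text
clock: 29.95
tool_pos: [0.3807, -0.0916, 0.1445]
tool_rot: [-1.876, -2.519, -0.001]
wrist_force: [0.1, 0.6, -0.9]
gripper_width: 0.0493
gripper_force: 62.1
```

```bash
python3 - <<'E'
from pl import *
p=hand()
print('mid',(p[abs(p[:,0])<.01].min(0)+p[abs(p[:,0])<.01].max(0))/2)
d=grab('wrist','w20.png'); W=world(d); tile(d,'green'); black(d,(.405,-.174))
for f in ('w9',):pass
hsv=cv2.cvtColor(d['image'],cv2.COLOR_RGB2HSV); m=cv2.inRange(hsv,(45,60,20),(100,255,255))>0
q=W[m&(abs(W[...,2]-.005)<.004)&(np.hypot(W[...,0]-.405,W[...,1]+.174)<.09)]; print('green',len(q),rect(q)); bb(q,(108,109,110,111))
v,u=np.where(m); print(u.min(),u.max(),v.min(),v.max())
E
```

```text
t 29.9 tcp [ 0.3807 -0.0916  0.1445] yaw_y 16.6 w 0.0493 gf 62.1 F [ 0.1  0.6 -0.9] q6 -0.67 zaxis [-0.     0.001 -1.   ]
[   61   165   146   625 11546   606   118     3     0]
top z -0.011039856397750965 plane [ 0.0002  0.0006 -0.011 ]
-36: -26.3 18.8 | -30: -26.0 19.5 | -24: -25.8 20.8 | -18: -25.9 21.6 | -12: -24.7 24.7 | -6: -24.6 24.8 | -0: -24.6 24.7 | 6: -24.6 24.7 | 12: -24.9 29.9 | 18: -25.1 22.5 | 24: -24.8 20.6 | 30: -24.3 18.3 | 
mid [-3.46355114e-06  1.74188925e-04 -1.10172705e-02]Traceback (most recent call last):
  File "<stdin>", line 4, in <module>
  File "h.py", line 34, in tile
    i=max(ok,key=lambda i:st[i,4]); p=W[l==i]; p=p[np.isfinite(p).all(1)&(abs(p[:,2]-.004)<.006)]
ValueError: max() iterable argument is empty
```

The tile has to lie on the tool's +x side to be in view, so I'll pass over it and look back.

>>> arm_command --moves '[{"grip": 1,"dx": -2,"dy": 0,"dz": 0,"ax": 0,"ay": 0,"az": 0},{"grip": 1,"dx": -4,"dy": 0,"dz": 0,"ax": 0,"ay": 0,"az": 0},{"grip": 1,"dx": -4,"dy": 0,"dz": 0,"ax": 0,"ay": 0,"az": 0},{"grip": 1,"dx": -3.5,"dy": 0,"dz": 0,"ax": 0,"ay": 0,"az": 0},{"grip": 1,"dx": -1,"dy": 0,"dz": 0,"ax": 0,"ay": 0,"az": 0},{"grip": 1,"dx": 0,"dy": 0,"dz": 0,"ax": 0,"ay": 0,"az": 0},{"grip": 1,"dx": 0,"dy": 0,"dz": 0,"ax": 0,"ay": 0,"az": 0}]'

```text
clock: 30.75
tool_pos: [0.4218, -0.2302, 0.1444]
tool_rot: [-1.876, -2.518, -0.001]
wrist_force: [-0.5, 0.6, -0.7]
gripper_width: 0.049
gripper_force: 62.1
```

```bash
python3 - <<'E'
from pl import *
d=grab('wrist','w21.png'); W=world(d)
black(d,(.405,-.174))
hsv=cv2.cvtColor(d['image'],cv2.COLOR_RGB2HSV); m=cv2.inRange(hsv,(45,60,20),(100,255,255))>0
q=W[m&(abs(W[...,2]-.005)<.004)&(np.hypot(W[...,0]-.405,W[...,1]+.174)<.09)]; print('green',len(q),rect(q)); bb(q,(108,110,112))
c=rect(q)[0]; go(*c,.02,16.8)
E
```

```text
mark 3078 (array([ 0.4023, -0.1806]), array([0.0484, 0.064 ]), 109.6)
green 3744 (array([ 0.4047, -0.1738]), array([0.079 , 0.0981]), 110.1)
108 w 80.0 l 99.7 [ 0.4046 -0.1737]
110 w 78.9 l 98.2 [ 0.4047 -0.1738]
112 w 81.1 l 98.9 [ 0.4052 -0.1743]
t 30.8 tcp [ 0.4218 -0.23    0.1446] yaw_y 16.6 w 0.0490 gf 62.1 F [ 0.1  1.  -0.6] q6 -0.91 zaxis [-0.     0.001 -1.   ]
GO az -0.003  then dx 5.87 dy -0.01 dz 12.46 cm
```

>>> arm_command --moves '[{"grip": 1,"dx": 3,"dy": 0.1,"dz": 0,"ax": 0,"ay": 0,"az": 0},{"grip": 1,"dx": 3.35,"dy": 0,"dz": 1,"ax": 0,"ay": 0,"az": 0},{"grip": 1,"dx": 0,"dy": 0,"dz": 3,"ax": 0,"ay": 0,"az": 0},{"grip": 1,"dx": 0,"dy": 0,"dz": 3.5,"ax": 0,"ay": 0,"az": 0},{"grip": 1,"dx": 0,"dy": 0,"dz": 3.5,"ax": 0,"ay": 0,"az": 0},{"grip": 1,"dx": 0,"dy": 0,"dz": 2,"ax": 0,"ay": 0,"az": 0},{"grip": 1,"dx": 0,"dy": 0,"dz": 0.7,"ax": 0,"ay": 0,"az": 0},{"grip": 1,"dx": 0,"dy": 0,"dz": 0,"ax": 0,"ay": 0,"az": 0},{"grip": 1,"dx": 0,"dy": 0,"dz": 0,"ax": 0,"ay": 0,"az": 0},{"grip": 1,"dx": 0,"dy": 0,"dz": 0,"ax": 0,"ay": 0,"az": 0}]'

```text
clock: 31.8
tool_pos: [0.406, -0.1708, 0.0096]
tool_rot: [1.876, 2.516, 0.001]
wrist_force: [-0.3, -0.7, -0.7]
gripper_width: 0.049
gripper_force: 62.1
```

```bash
python3 - <<'E'
from h import *
X=np.array([-.286,.958]);Y=np.array([.958,.286]); c=np.array([.4047,-.1738])+.005*X+.001*Y
go(*c,.002,16.6)
E
```

```text
t 31.8 tcp [ 0.406  -0.1708  0.0096] yaw_y 16.6 w 0.0490 gf 62.1 F [-0.3 -0.7 -0.7] q6 -0.82 zaxis [ 0.003 -0.002 -1.   ]
GO az -0.000  then dx 0.25 dy -0.11 dz 0.76 cm
```

>>> arm_command --moves '[{"grip": 1,"dx": 0.2,"dy": -0.1,"dz": 0.2,"ax": 0,"ay": 0,"az": 0},{"grip": 1,"dx": 0,"dy": 0,"dz": 0.1,"ax": 0,"ay": 0,"az": 0},{"grip": 1,"dx": 0,"dy": 0,"dz": 0.1,"ax": 0,"ay": 0,"az": 0},{"grip": 1,"dx": 0,"dy": 0,"dz": 0,"ax": 0,"ay": 0,"az": 0},{"grip": 1,"dx": 0,"dy": 0,"dz": 0,"ax": 0,"ay": 0,"az": 0}]'

```text
clock: 32.3
tool_pos: [0.4032, -0.1687, 0.0038]
tool_rot: [-1.878, -2.518, -0.0]
wrist_force: [-0.1, 0.2, -1.2]
gripper_width: 0.049
gripper_force: 62.1
```

>>> arm_command --moves '[{"grip": 1,"dx": 0,"dy": 0,"dz": 0.1,"ax": 0,"ay": 0,"az": 0},{"grip": 1,"dx": 0,"dy": 0,"dz": 0,"ax": 0,"ay": 0,"az": 0},{"grip": -1,"dx": 0,"dy": 0,"dz": 0,"ax": 0,"ay": 0,"az": 0},{"grip": -1,"dx": 0,"dy": 0,"dz": 0,"ax": 0,"ay": 0,"az": 0},{"grip": -1,"dx": 0,"dy": 0,"dz": 0,"ax": 0,"ay": 0,"az": 0},{"grip": -1,"dx": 0,"dy": 0,"dz": 0,"ax": 0,"ay": 0,"az": 0},{"grip": -1,"dx": 0,"dy": 0,"dz": -3,"ax": 0,"ay": 0,"az": 0},{"grip": -1,"dx": 0,"dy": 0,"dz": -4.5,"ax": 0,"ay": 0,"az": 0},{"grip": -1,"dx": 0,"dy": 0,"dz": -4.5,"ax": 0,"ay": 0,"az": 0},{"grip": -1,"dx": 0,"dy": 0,"dz": 0,"ax": 0,"ay": 0,"az": 0}]'

```text
clock: 33.3
tool_pos: [0.4074, -0.171, 0.1304]
tool_rot: [1.869, 2.506, 0.003]
wrist_force: [1.0, -0.8, 0.2]
gripper_width: 0.0855
gripper_force: 0.0
```

>>> arm_command --moves '[{"grip": -1,"dx": -3,"dy": 0,"dz": -2,"ax": 0,"ay": 0,"az": 0},{"grip": -1,"dx": -3,"dy": 0,"dz": 0,"ax": 0,"ay": 0,"az": 0},{"grip": -1,"dx": 0,"dy": 0,"dz": 0,"ax": 0,"ay": 0,"az": 0},{"grip": -1,"dx": 0,"dy": 0,"dz": 0,"ax": 0,"ay": 0,"az": 0},{"grip": -1,"dx": 0,"dy": 0,"dz": 0,"ax": 0,"ay": 0,"az": 0}]'

```text
clock: 33.8
tool_pos: [0.4197, -0.2252, 0.1418]
tool_rot: [-1.877, -2.517, -0.001]
wrist_force: [-0.1, 0.0, -0.1]
gripper_width: 0.0855
gripper_force: 0.0
```

```bash
python3 - <<'E'
from pl import *
pose()
d=grab('wrist','w22.png'); W=world(d)
hsv=cv2.cvtColor(d['image'],cv2.COLOR_RGB2HSV); m=cv2.inRange(hsv,(45,60,20),(100,255,255))>0
r=np.hypot(W[...,0]-.405,W[...,1]+.174)
q=W[m&(abs(W[...,2]-.005)<.004)&(r<.09)]; print('green',rect(q))
p=W[(W[...,2]>.0085)&(W[...,2]<.014)&(r<.06)]; print('plate',len(p),rect(p),np.linalg.lstsq(np.c_[p[:,:2],np.ones(len(p))],p[:,2],rcond=None)[0].round(3)); bb(p,range(100,122,2))
d=grab('top'); W=world(d); s=W.reshape(-1,3)
for n,c,lo,hi,rr in (('nut',(.534,-.309),.013,.03,.03),('washer',(.512,-.022),.007,.02,.04),('tube',(.395,.184),.03,.05,.06),('plate',(.405,-.174),.006,.014,.055)):
    p=s[(np.hypot(s[:,0]-c[0],s[:,1]-c[1])<rr)&(s[:,2]>lo)&(s[:,2]<hi)]; print(n,len(p),rect(p) if len(p)>3 else '')
E
```

```text
t 33.8 tcp [ 0.4197 -0.2252  0.1418] yaw_y 16.6 w 0.0855 gf 0.0 F [-0.1  0.  -0.1] q6 -0.90 zaxis [-0.002  0.002 -1.   ]
green (array([ 0.405 , -0.1737]), array([0.0791, 0.0983]), 109.8)
plate 4448 (array([ 0.4039, -0.1722]), array([0.0506, 0.0715]), 103.8) [-0.002  0.     0.011]
100 w 51.8 l 71.4 [ 0.4024 -0.1716]
102 w 51.2 l 71.5 [ 0.4032 -0.1719]
104 w 50.7 l 71.5 [ 0.4039 -0.1723]
106 w 51.8 l 71.5 [ 0.4039 -0.1728]
108 w 53.2 l 71.5 [ 0.4037 -0.1735]
110 w 54.5 l 71.3 [ 0.4036 -0.1741]
112 w 55.8 l 71.7 [ 0.4034 -0.1745]
114 w 57.1 l 72.9 [ 0.4032 -0.1745]
116 w 58.3 l 73.9 [ 0.4029 -0.1746]
118 w 59.4 l 74.9 [ 0.4026 -0.1747]
120 w 60.5 l 75.7 [ 0.4024 -0.1748]
nut 23 (array([ 0.5423, -0.3043]), array([0.0095, 0.0252]), 136.0)
washer 162 (array([ 0.5102, -0.0158]), array([0.0634, 0.0666]), 164.2)
tube 301 (array([0.3967, 0.1847]), array([0.0351, 0.0846]), 97.9)
plate 310 (array([ 0.41  , -0.1679]), array([0.0889, 0.0958]), 112.8)
```

The plate is aligned within about 2 mm and 1°, and the gripper is clear, so I'm handing in.

```bash
python3 -c "
from h import *
print(ctrl.close_job())"
```

```text
the job is handed in; nothing more can be done
None
```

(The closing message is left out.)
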